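# Load the colony counter and hold its magnifier at the index

### The arm

A 6-joint arm with a two-finger parallel gripper is mounted at the origin on the work surface. World frame = base frame: x ahead of the robot, y to its left, z up, the work surface at z = 0. Lengths are in m, angles in rad, forces in N, time in s.
With the tool pointing down it reaches from about 0.275 to 0.825 m from the base axis. Payload 4.9 kg.
Tool frame: the origin (TCP) lies between the finger pads; the fingertips stand 11 mm ahead of it and the grasp point (between the pads) lies 8 mm behind it; z points along the fingers, y is the direction in which the jaws open and shut (so a half turn about z gives the same grasp; the last joint's range is limited). The gripper opens to 85 mm and grips with 20 to 120 N. Pads are 22 mm wide; open, the fingers measure 114 mm over their backs; the gripper's body (76 mm by 85 mm) begins 54 mm behind the grasp point. The pads swing forward as they close: fully open they stand 13 mm farther back than shut.
Start: joints at [-1.321, 0.326, -0.193, 1.052, 0, 1.437], TCP at [0.206, -0.51, 0.242] pointing down, gripper open.
Joint ranges: [-2.65, 2.65], [-0.97, 1.79], [-1.3, 1.35], [-1.93, 2.1], [-1.47, 1.37], [-3.14, 3.14]. Speed limits (rad/s): [2.57, 2.57, 3.14, 3.14, 3.14, 3.14].

### API

Orientations are given as [roll, pitch, yaw] about the fixed x, y, z axes, in that order (R = Rz(yaw) Ry(pitch) Rx(roll)).
In Python, from bench import arm, read_camera gives the robot as it stands.
- The arm moves only by the tool play_rows, never from a script. Its argument "series" is one flat list of numbers, 5 for each row, row after row: the gripper command: -1 is shut, 1 is fully open, values between are in proportion, then the shift along the tool's x, y, z in mm, then the turn about the tool's z in rad. In form: [jaw, dx, dy, dz, spin, jaw, dx, dy, dz, spin, ...]. A call has 1 to 10 rows; each row shifts and turns the pose as measured when the row begins, along the tool's axes as they then stand; what a row does not reach is not made up. A row lasts 1/12 s, in which the tool goes at most 41.7 mm and 7.16 degrees, less where a joint would pass 70% of its speed; a pose out of reach is approached as far as the arm can. A call with a gripper value outside its range is refused whole. The fingers move at their own pace and stop on an object; "squeeze" is the grip in N (left out, the last holds). Time passes only in rows, so rows that do not move let the fingers close. It gives the time, the measured TCP pose, the force and the opening at its end, in the units of the state.
- arm.read_state(): the state, without advancing time (a new reading comes with each control period).
- read_camera(name): name is "scene" or "top" or "wrist"; returns a dict with "color" (400x640x3 uint8, red, green, blue), "range_z" (400x640 float32, m along the optical axis (not along the pixel's ray), 0 where there is no reading), "fovy" (degrees; the focal length in pixels is half the picture's height over the tangent of half this angle, whatever the lens; pixels are square), "cx", "cy" (the principal point, pixels), "T" (4x4, takes a point from camera to world coordinates). Camera axes: x right, y down, z forward; pixel columns grow to the right and rows downward; lengths in m; the calibration is good to about 2 mm. The wrist camera is an equidistant fisheye: a pixel r from the principal point sees the ray r / f radians off the axis. A picture is of the moment at which its call begins.
- arm.close_job(): hands the job in, once; it reports no verdict.
The state is a dict: "t": time; "joint_positions": joint angles; "joint_velocities": joint speeds; "effort": joint torques, N m; "eef_pos": TCP position; "ee_rot": TCP orientation; "wrist_force": force on the tool from outside, world axes, zero at the start; "ft_torque": the same for the moment, N m; "grip_width": opening from 0.0 (shut) to 1.0 (fully open).
Only numpy, scipy, OpenCV 4.12 (cv2) and the standard library are available. Lean on these libraries where they do the work, as an engineer would, in place of code of your own. Each camera call takes 0.05 s, during which the arm holds its last target.

### The job

Pick up the small culture dish with a light grip, as it is thin and cracks if squeezed hard, set it down gently, level and centred, on the round lit stage of the colony counter, and let go of it. Then take the counter's parked magnifier by its bar, lower it under control, without letting it fall, until it stands at the angle shown by the index tab on the round scale, and finish still holding it there: it drops if released. Leave the dish where you put it and everything else on the bench undisturbed.

Things in the scene. Friction and masses are not known exactly. Their poses are not given: they have to be found in the camera images.
- dish_center (a point): Centre (half-way up) of the small clear culture dish with its lid on: a disc 55 mm in diameter, 18 mm high, 40 g, z up its axis, loose on the bench. The smaller of the two dishes. Thin: it cracks when the two fingers together press on it with more than 80 N (40 N each). A grip of 20 N carries it.
- dish: The same small dish; origin at the centre of its underside, 9 mm below dish_center.
- stage (a point): Centre of the lit stage on the counter's flat top: a white disc 86 mm across in a black ring 104 mm across, flush, 50 mm above the bench. Axes (the counter's): z up; y level, from the hinge side across the stage; x level, along the hinge line, away from the robot. Two hinge brackets 125 mm high stand at x = +-88 mm, y = -95 mm from here.
- counter: The colony counter, a white box 240 (x) x 300 (y) x 50 mm with hinge brackets, scale and magnifier; fixed, but placed differently each time and turned up to 0.25 rad. Origin at the centre of its underside, straight below stage; same axes.
- lens (a joint): Angle of the magnifier flap, rad: 0 = level over the stage (lower stop), pi/2 = upright, 1.85 = leaning back on its stop away from the stage, where it starts. The hinge turns freely: below pi/2 the flap (about 0.4 kg, centre of mass about 95 mm from the hinge) falls to the lower stop unless held.
- lens_bar (a point): Middle of the steel bar at the flap's free end, where to hold it: round, 10 mm thick, 112 mm long, parallel to the hinge line, 180 mm from it; a 10 mm arm at each end, a gap of about 40 mm between bar and frame. Axes turn with the flap: x along the bar, y from hinge to bar, z out of the upper face. The bar can turn between the fingers as the flap swings.
- lens_hinge (a point): Middle of the flap's hinge line, 110 mm above the bench, 95 mm from the stage centre towards the counter's -y. The bar's middle is 180 mm from here: cos(angle) along the counter's y, sin(angle) up. The flap is a grey frame 136 mm wide, 18 mm thick, reaching 137 mm from the hinge, with a clear lens 94 mm across.
- index (a joint): Angle of the index on the scale, rad, counted just like lens: the angle at which the magnifier has to stand. Set differently each time, 0.4 to 0.85; it cannot be moved by touch.
- index_tab (a point): Centre of the index's round tab: a dark needle ending in a 24 mm disc, 100 mm from the hinge line, over the white scale disc (120 mm across, a tick every 10 degrees) on the outer face of the bracket far from the robot. Its y axis points from hinge line to tab. A slim black hand on the scale turns with the flap; at the right angle hand and needle lie in line.
- wide_dish_center (a point): Centre of the other, wide dish (90 mm across, 16 mm high), loose on the bench: leave alone.
- pen: Marker pen lying on the bench, 128 mm long along its x, 13 mm thick; leave alone.
- tally: Round steel tally clicker, 48 mm across, 38 mm high, origin at its underside; leave alone.
- beaker: Glass beaker, 70 mm across, 85 mm high, origin at its underside; leave alone.
- bottle: Amber bottle, 60 mm across, 150 mm high, origin at its underside; leave alone.

How it is judged:
By the outcome, as a careful person would: the job done as asked, in the order asked, and still so for the second after the job is handed in, while the arm keeps its last pose, push and grip.
It also fails if it takes over 54 s, if anything falls off the work surface, if the arm or the gripper's body presses on something with over 40 N, if the wrist force passes 120 N, or if a joint passes its speed limit or range.

## Working session

There is one attempt and no reset: what is moved stays moved. The work goes in short steps, Python scripts to look and compute and a tool call to move; the robot and the scene stay as the last step left them, time stands still between calls to the robot, and variables do not carry over. Pictures are saved under pics/ and viewed, and the job is handed in when it is done.

Besides the shell and the picture viewer there is one more tool, called as name(argument=value, ...) on one line, values as JSON. play_rows: Moves the arm, as the interface text tells. Its arguments: {"type":"object","properties":{"series":{"type":"array","items":{"type":"number"}},"squeeze":{"type":"number"}},"required":["series"]}

```bash
ls -la; mkdir -p pics; cat > h.py <<'E'
import numpy as np, cv2, pickle
from bench import arm, read_camera
def snap(name, fn):
    d=read_camera(name)
    cv2.imwrite(f'pics/{fn}.png', d['color'][:,:,::-1])
    pickle.dump(d,open(f'pics/{fn}.pkl','wb'))
    return d
def load(fn): return pickle.load(open(f'pics/{fn}.pkl','rb'))
def foc(d): return 200/np.tan(np.radians(d['fovy'])/2)
def ray(d,u,v,fish=False):
    f=foc(d); x=(u-d['cx'])/f; y=(v-d['cy'])/f
    if fish:
        r=np.hypot(x,y); s=np.sinc(r/np.pi); c=np.array([x*s,y*s,np.cos(r)])
    else: c=np.array([x,y,1.])
    T=np.array(d['T']); return T[:3,3], T[:3,:3]@c
def onz(d,u,v,z,fish=False):
    o,r=ray(d,u,v,fish); return o+r*(z-o[2])/r[2]
def onplane(d,u,v,p,n,fish=False):
    o,r=ray(d,u,v,fish); return o+r*(np.dot(np.array(p)-o,n)/np.dot(r,n))
def pt(d,u,v,fish=False):
    o,r=ray(d,u,v,fish); z=d['range_z'][int(round(v)),int(round(u))]
    T=np.array(d['T']); c=T[:3,:3].T@r; return o+r*z/c[2]
def proj(d,P):
    T=np.array(d['T']); c=T[:3,:3].T@(np.array(P)-T[:3,3]); f=foc(d); return c[0]/c[2]*f+d['cx'], c[1]/c[2]*f+d['cy']
E
python3 - <<'E'
from h import *
for n in ['scene','top','wrist']:
    d=snap(n,n+'0'); print(n,d['fovy'],d['cx'],d['cy'],np.round(d['T'],3).tolist())
print(arm.read_state())
E
```

```text
total 12
drwxr-xr-x  3 agent agent 4096 Dec  7 16:38 .
drwxr-xr-x 23 root  root  4096 Dec  7 16:38 ..
drwxr-xr-x  2 agent agent 4096 Dec  7 16:38 pics
scene 42.760606387956344 326.24431154555265 200.87755915028896 [[-0.17, 0.67, -0.722, 1.769], [0.985, 0.122, -0.119, 0.214], [0.009, -0.732, -0.681, 1.268], [0.0, 0.0, 0.0, 1.0]]
top 48.203643316854944 320.40902400519207 200.5050055929569 [[-0.011, -0.991, 0.136, 0.374], [-1.0, 0.008, -0.02, 0.033], [0.018, -0.137, -0.99, 1.264], [0.0, 0.0, 0.0, 1.0]]
wrist 65.70646984690485 313.5992897532599 194.09101718140147 [[0.375, -0.879, -0.294, 0.281], [-0.927, -0.356, -0.118, -0.48], [-0.001, 0.317, -0.949, 0.373], [0.0, 0.0, 0.0, 1.0]]
{'t': 0.15, 'joint_positions': array([-1.32120935e+00,  3.26812493e-01, -1.93328376e-01,  1.05198891e+00,
       -2.04781477e-05,  1.43663385e+00]), 'joint_velocities': array([-0.00039054, -0.00304182,  0.00445855, -0.00095143,  0.00275199,
        0.00025712]), 'effort': array([ 7.15898459e-04, -4.43702102e+01,  2.62665492e+01,  1.03819632e-02,
       -1.23052369e-04, -5.45238862e-06]), 'eef_pos': array([ 0.20584134, -0.5095843 ,  0.24167033]), 'ee_rot': array([-3.14026845e+00, -1.58068223e-04,  3.83749357e-01]), 'wrist_force': array([-0.57719757,  0.32934741, -0.42359174]), 'ft_torque': array([ 0.00157935,  0.01044559, -0.03302329]), 'grip_width': 1.0009561463810257}
```

View pics/scene0.png

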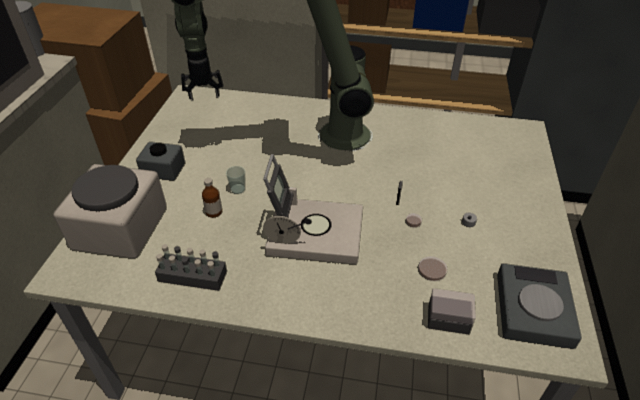

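View pics/top0.png

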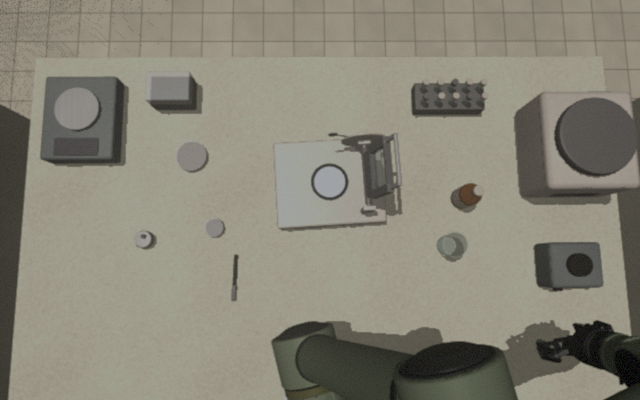

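View pics/wrist0.png

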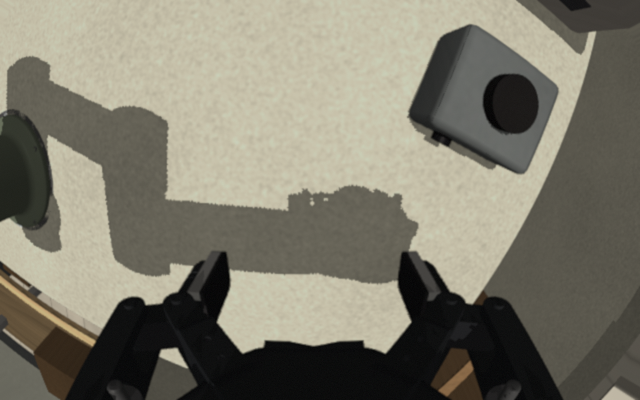

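The top view shows the small dish at (215,228), the wide dish at (192,157), the stage ring at (330,181), and the flap leaning at (380,165). In the scene view the scale disc is around (281,230) with the tab near (307,221). Next I measure these.

```bash
python3 - <<'E'
from h import *
t=load('top0'); s=load('scene0')
def up(d,x0,y0,w,h,k,fn):
    cv2.imwrite(f'pics/{fn}.png', cv2.resize(d['color'][y0:y0+h,x0:x0+w,::-1],None,fx=k,fy=k,interpolation=cv2.INTER_CUBIC))
up(t,265,125,150,110,5,'topz'); up(s,240,145,130,125,4.8,'scz'); 
up(t,185,205,60,45,8,'dishz')
# stage: dark ring contour in top
hsv=cv2.cvtColor(t['color'],cv2.COLOR_RGB2HSV)
for nm,(x0,y0,w,h) in dict(stage=(300,155,55,55)).items():
    g=cv2.cvtColor(t['color'],cv2.COLOR_RGB2GRAY)[y0:y0+h,x0:x0+w]
    m=(g<80).astype(np.uint8); cs,_=cv2.findContours(m,cv2.RETR_CCOMP,cv2.CHAIN_APPROX_NONE)
    for c in cs:
        if len(c)>30:
            e=cv2.fitEllipse(c); u,v=e[0][0]+x0,e[0][1]+y0; print(nm,(u,v),e[1],onz(t,u,v,.05), pt(t,u,v))
for u,v in [(215,228),(192,157),(330,181)]: print(pt(t,u,v))
E
```

```text
stage (329.191801071167, 181.3721866607666) (34.24917221069336, 34.97618865966797) [ 0.59468456 -0.01533677  0.05      ] [ 0.59444075 -0.01528277  0.05134351]
stage (329.07007026672363, 181.40334701538086) (33.14534378051758, 33.85352325439453) [ 0.59459983 -0.01499961  0.05      ] [ 0.59435936 -0.0149467   0.05132566]
[0.47126419 0.30224032 0.01943812]
[0.67491008 0.37322049 0.01274132]
[ 0.59520953 -0.01746647  0.05274679]
```

View pics/topz.png

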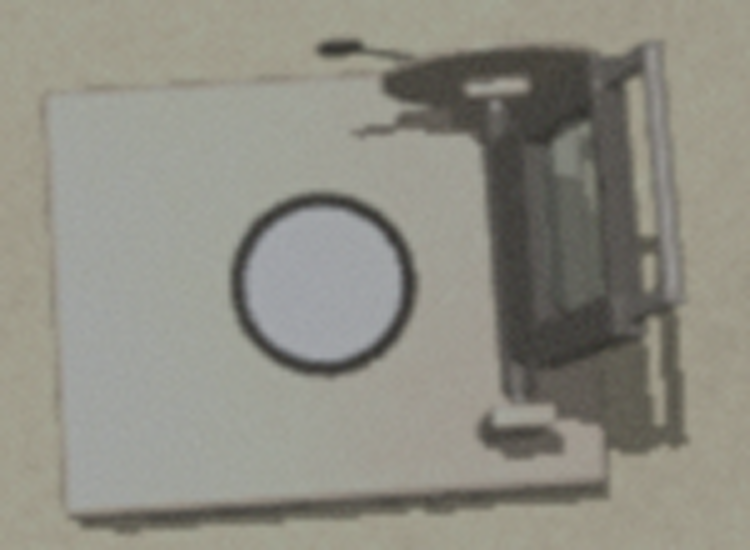

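View pics/scz.png

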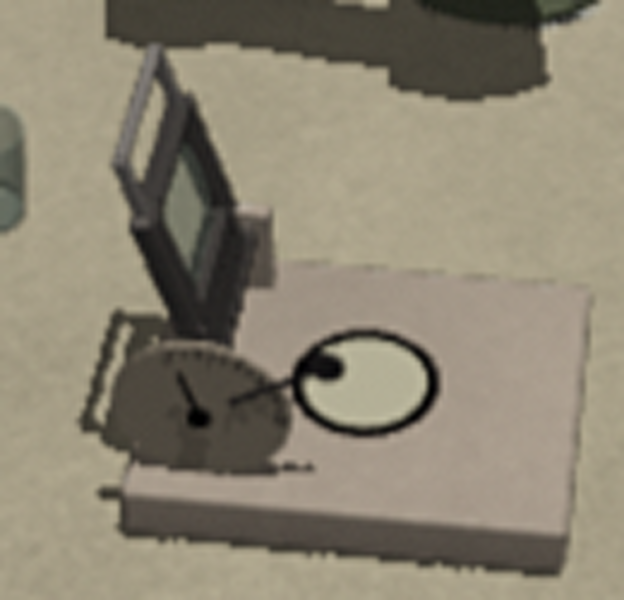

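View pics/dishz.png

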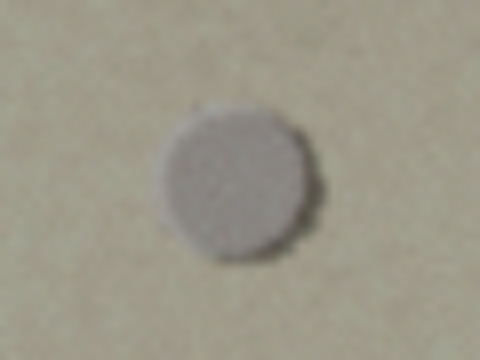

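```bash
python3 - <<'E'
from h import *
t=load('top0'); s=load('scene0')
# counter top edges: fit by contour of bright white region? use manual corners first
c=[(265+47/5,125+93/5),(265+67/5,125+513/5),(265+605/5,125+482/5)]
P=[onz(t,u,v,.05) for u,v in c]
for p in P: print(np.round(p,4))
e1=P[0]-P[1]; e2=P[1]-P[2]; print('len x',np.linalg.norm(e1),'yaw',np.arctan2(e1[1],e1[0]),'len y',np.linalg.norm(e2),'yaw',np.arctan2(-e2[0],e2[1]))
print('centre',(P[0]+P[2])/2)
# scene corners top: right top, right bottom, left bottom
c=[(240+590/4.8,145+290/4.8),(240+565/4.8,145+535/4.8),(240+125/4.8,145+493/4.8)]
Q=[onz(s,u,v,.05) for u,v in c]
e1=Q[1]-Q[0]; e2=Q[1]-Q[2]
print('scene len x',np.linalg.norm(e1),np.arctan2(e1[1],e1[0]),'y',np.linalg.norm(e2),np.arctan2(-e2[0],e2[1]),'centre',(Q[0]+Q[2])/2)
# dish circle: top
for nm,(x0,y0,w,h) in dict(dish=(195,208,40,40),wide=(170,135,45,45)).items():
    lab=cv2.cvtColor(t['color'],cv2.COLOR_RGB2LAB)[y0:y0+h,x0:x0+w].astype(float)
    bg=np.median(lab[:5].reshape(-1,3),0); dd=lab[:,:,2]-bg[2]
    m=(dd<-5).astype(np.uint8); cs,_=cv2.findContours(m,cv2.RETR_EXTERNAL,cv2.CHAIN_APPROX_NONE)
    k=max(cs,key=cv2.contourArea); e=cv2.fitEllipse(k); u,v=e[0][0]+x0,e[0][1]+y0
    print(nm,(u,v),e[1], onz(t,u,v,.018),'diam',np.array(e[1])*(1.264-.018)/foc(t))
# tab triangulate
o1,r1=ray(s,240+323/4.8,145+367/4.8); o2,r2=ray(t,265+340/5,125+47/5)
A=np.stack([r1,-r2],1); k=np.linalg.lstsq(A,o2-o1,rcond=None)[0]; print('tab',o1+k[0]*r1,o2+k[1]*r2, pt(s,240+323/4.8,145+367/4.8))
print('pivot scene depth',pt(s,240+198/4.8,145+417/4.8))
E
```

```text
[0.7027 0.1359 0.05  ]
[0.4683 0.1243 0.05  ]
[ 0.4825 -0.1691  0.05  ]
len x 0.2346014073538592 yaw 0.04933826149384683 len y 0.29371205402414274 yaw 0.04823972332393957
centre [ 0.59257979 -0.0165874   0.05      ]
scene len x 0.23472145402756225 0.04888661823177685 y 0.29227042097656325 0.053015810494592676 centre [ 0.60226116 -0.00938136  0.05      ]
dish (213.17180824279785, 227.0900936126709) (17.3326473236084, 17.419633865356445) [0.47395563 0.30766312 0.018     ] diam [0.04830698 0.04854941]
wide (190.96864128112793, 162.36523818969727) (6.833889484405518, 11.101938247680664) [0.65811691 0.3742605  0.018     ] diam [0.0190464  0.03094167]
tab [ 0.69563713 -0.02025482  0.16051055] [ 0.69588976 -0.02223336  0.16068404] [ 0.69779676 -0.01978362  0.16273948]
pivot scene depth [ 0.70191327 -0.10309087  0.10548646]
```

Counter yaw is about 0.049. The stage is near (0.595, -0.015), the dish near (0.473, 0.304), and the index near 0.54. I want a tool yaw near π+0.05, because joint 6's range rules out a yaw near 0. I'll plan the transit on that basis.

```bash
cat > plan.py <<'E'
import sys
from h import *
def plan(target,yaw,jaw,n,maxprint=True):
    s=arm.read_state(); p=np.array(s['eef_pos']); y0=s['ee_rot'][2]
    D=np.array(target)-p; sp=(y0-yaw)  # spin about tool z (down)
    if abs(s['ee_rot'][0])<1: print('warn roll',s['ee_rot'])
    out=[]
    for i in range(n):
        psi=y0-sp*i/n; d=D/n*1000
        out+= [jaw, round(d[0]*np.cos(psi)+d[1]*np.sin(psi),1), round(d[0]*np.sin(psi)-d[1]*np.cos(psi),1), round(-d[2],1), round(-(yaw-y0)/n,3)]
    print(np.round(p,4),np.round(s['ee_rot'],3)); 
    for i in range(n): print(out[5*i:5*i+5])
E
python3 -c "
from plan import *
plan([.45,.30,.25],3.19,1,26)"
```

```text
[ 0.2058 -0.5096  0.2417] [-3.14  -0.     0.384]
[1, np.float64(20.4), np.float64(-25.4), np.float64(-0.3), np.float64(-0.108)]
[1, np.float64(23.0), np.float64(-23.0), np.float64(-0.3), np.float64(-0.108)]
[1, np.float64(25.3), np.float64(-20.4), np.float64(-0.3), np.float64(-0.108)]
[1, np.float64(27.4), np.float64(-17.6), np.float64(-0.3), np.float64(-0.108)]
[1, np.float64(29.1), np.float64(-14.5), np.float64(-0.3), np.float64(-0.108)]
[1, np.float64(30.5), np.float64(-11.3), np.float64(-0.3), np.float64(-0.108)]
[1, np.float64(31.5), np.float64(-7.9), np.float64(-0.3), np.float64(-0.108)]
[1, np.float64(32.2), np.float64(-4.5), np.float64(-0.3), np.float64(-0.108)]
[1, np.float64(32.5), np.float64(-1.0), np.float64(-0.3), np.float64(-0.108)]
[1, np.float64(32.4), np.float64(2.5), np.float64(-0.3), np.float64(-0.108)]
[1, np.float64(32.0), np.float64(6.0), np.float64(-0.3), np.float64(-0.108)]
[1, np.float64(31.1), np.float64(9.4), np.float64(-0.3), np.float64(-0.108)]
[1, np.float64(29.9), np.float64(12.7), np.float64(-0.3), np.float64(-0.108)]
[1, np.float64(28.4), np.float64(1
[... 276 characters left out ...]
]
[1, np.float64(19.2), np.float64(26.3), np.float64(-0.3), np.float64(-0.108)]
[1, np.float64(16.2), np.float64(28.2), np.float64(-0.3), np.float64(-0.108)]
[1, np.float64(13.1), np.float64(29.8), np.float64(-0.3), np.float64(-0.108)]
[1, np.float64(9.8), np.float64(31.0), np.float64(-0.3), np.float64(-0.108)]
[1, np.float64(6.4), np.float64(31.9), np.float64(-0.3), np.float64(-0.108)]
[1, np.float64(2.9), np.float64(32.4), np.float64(-0.3), np.float64(-0.108)]
[1, np.float64(-0.6), np.float64(32.5), np.float64(-0.3), np.float64(-0.108)]
[1, np.float64(-4.1), np.float64(32.3), np.float64(-0.3), np.float64(-0.108)]
[1, np.float64(-7.5), np.float64(31.6), np.float64(-0.3), np.float64(-0.108)]
```

play_rows(series=[1,20,-25,0,-0.11,1,23,-23,0,-0.11,1,25,-20,0,-0.11,1,27,-18,0,-0.11,1,29,-15,0,-0.11,1,30,-11,0,-0.11,1,31,-8,0,-0.11,1,32,-5,0,-0.11,1,32,-1,0,-0.11,1,32,2,0,-0.11], squeeze=20)

```text
t: 0.98
eef_pos: [0.288, -0.1902, 0.238]
ee_rot: [-3.14, -0.002, 1.524]
wrist_force: [1.4, 0.1, 0.0]
grip_width: 0.998
```

```bash
sed -i 's/round(/lambda_r(/g; s/^def plan/def lambda_r(x,k): return float(np.round(x,k))\ndef plan/' plan.py; python3 -c "
from plan import *
plan([.45,.30,.25],3.19,1,18); print(arm.read_state()['t'])"
```

```text
Traceback (most recent call last):
  File "plan.py", line 12, in plan
    print(np.lambda_r(p,4),np.lambda_r(s['ee_rot'],3));
          ^^^^^^^^^^^
AttributeError: module 'numpy' has no attribute 'lambda_r'
```

```bash
sed -i 's/np.lambda_r(/np.round(/g' plan.py; python3 -c "
from plan import *
plan([.44,.30,.25],3.19,1,15); print(arm.read_state()['t'])"
```

```text
[ 0.288  -0.1902  0.238 ] [-3.140e+00 -2.000e-03  1.524e+00]
[1, 33.1, 8.6, -0.8, -0.111]
[1, 32.0, 12.2, -0.8, -0.111]
[1, 30.4, 15.7, -0.8, -0.111]
[1, 28.5, 19.0, -0.8, -0.111]
[1, 26.2, 22.0, -0.8, -0.111]
[1, 23.6, 24.8, -0.8, -0.111]
[1, 20.7, 27.2, -0.8, -0.111]
[1, 17.6, 29.4, -0.8, -0.111]
[1, 14.2, 31.1, -0.8, -0.111]
[1, 10.7, 32.5, -0.8, -0.111]
[1, 7.0, 33.5, -0.8, -0.111]
[1, 3.2, 34.1, -0.8, -0.111]
[1, -0.5, 34.2, -0.8, -0.111]
[1, -4.3, 33.9, -0.8, -0.111]
[1, -8.1, 33.2, -0.8, -0.111]
0.9833
```

play_rows(series=[1,33,8,-1,-0.11,1,32,12,-1,-0.11,1,30,16,-1,-0.11,1,28,19,-1,-0.11,1,26,22,-1,-0.11,1,24,25,-1,-0.11,1,21,27,-1,-0.11,1,18,29,-1,-0.11,1,14,31,-1,-0.11,1,11,32,-1,-0.11])

```text
t: 1.82
eef_pos: [0.3805, 0.1552, 0.2495]
ee_rot: [3.139, 0.002, 2.678]
wrist_force: [-0.0, -1.2, -0.0]
grip_width: 0.996
```

```bash
python3 -c "
from plan import *
plan([.44,.30,.25],3.19,1,7); print(arm.read_state()['t'])"
```

```text
[0.3805 0.1552 0.2495] [3.139e+00 2.000e-03 2.678e+00]
[1, 1.6, 22.3, -0.1, -0.073]
[1, 0.0, 22.4, -0.1, -0.073]
[1, -1.6, 22.3, -0.1, -0.073]
[1, -3.2, 22.1, -0.1, -0.073]
[1, -4.9, 21.8, -0.1, -0.073]
[1, -6.4, 21.4, -0.1, -0.073]
[1, -8.0, 20.9, -0.1, -0.073]
1.8167
```

play_rows(series=[1,1,22,0,-0.073,1,0,22,0,-0.073,1,-2,22,0,-0.073,1,-3,22,0,-0.073,1,-5,22,0,-0.073,1,-7,21,0,-0.073,1,-8,21,0,-0.073,1,0,0,0,0])

```text
t: 2.48
eef_pos: [0.4392, 0.314, 0.248]
ee_rot: [3.139, 0.002, -3.052]
wrist_force: [-0.3, -0.3, 0.3]
grip_width: 0.999
```

```bash
python3 -c "
from h import *
d=snap('wrist','wrist1'); snap('top','top1'); print(arm.read_state()['eef_pos'],arm.read_state()['joint_positions'])"
```

```text
[0.4377222  0.31124223 0.24771653] [ 4.80538198e-01  2.99091650e-01 -2.16686346e-01  1.05551420e+00
  1.80993283e-04  3.95605556e-01]
```

View pics/wrist1.png

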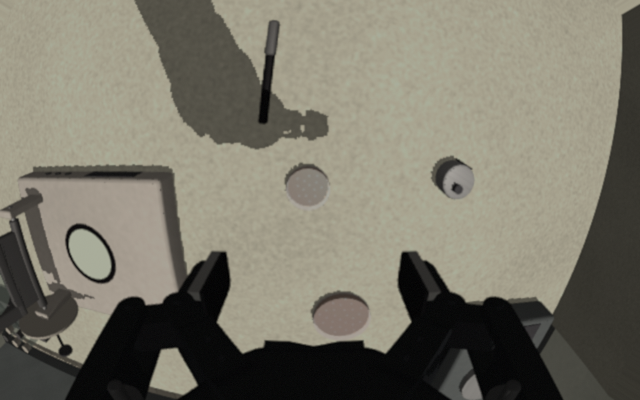

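The wrist view shows the small dish at (307,185), the wide dish at (340,313), the stage ring at (90,253), and the index tab at (66,350).

```bash
python3 - <<'E'
from h import *
d=load('wrist1')
x0,y0,w,h=275,155,65,60
lab=cv2.cvtColor(d['color'],cv2.COLOR_RGB2LAB)[y0:y0+h,x0:x0+w].astype(float)
img=d['color'][y0:y0+h,x0:x0+w]
cv2.imwrite('pics/wz.png',cv2.resize(img[:,:,::-1],None,fx=8,fy=8,interpolation=cv2.INTER_CUBIC))
bg=np.median(lab[50:].reshape(-1,3),0); dd=(lab[:,:,1]-bg[1])-(lab[:,:,2]-bg[2])
m=(cv2.GaussianBlur(dd,(0,0),1)>4).astype(np.uint8)
cs,_=cv2.findContours(m,cv2.RETR_EXTERNAL,cv2.CHAIN_APPROX_NONE); k=max(cs,key=cv2.contourArea)
e=cv2.fitEllipse(k); print(e, cv2.contourArea(k)); u,v=e[0][0]+x0,e[0][1]+y0
print((u,v),onz(d,u,v,.018,True),onz(d,u,v,.009,True))
print(onz(d,307,185,.018,True),pt(d,307,185,True))
# depth points above .012
P=np.array([pt(d,a,b,True) for b in range(y0,y0+h) for a in range(x0,x0+w)]); q=P[(P[:,2]>.013)&(P[:,2]<.024)]
q=q[np.hypot(*(q[:,:2]-np.median(q[:,:2],0)).T)<.035]
print('depth',len(q),q.mean(0),np.median(q,0),(q.max(0)+q.min(0))/2,q.max(0)-q.min(0), np.median(P[P[:,2]<.01],0))
print('stage',onz(d,90.5,253,.05,True))
E
```

```text
((31.89462661743164, 31.66742706298828), (42.794612884521484, 45.6158561706543), 154.7039031982422) 1531.0
(306.89462661743164, 186.66742706298828) [0.46893667 0.30804158 0.018     ] [0.47172864 0.30810686 0.009     ]
[0.46680604 0.30799238 0.018     ] [0.46694544 0.30799564 0.01754193]
depth 1499 [0.4716075  0.30906127 0.01747389] [0.47150727 0.30900545 0.01752195] [0.47253908 0.30920053 0.01649637] [0.0555671  0.0535563  0.00685569] [ 4.62273908e-01  3.04703114e-01 -3.67034558e-04]
stage [ 0.58996955 -0.00969755  0.05      ]
```

View pics/wz.png

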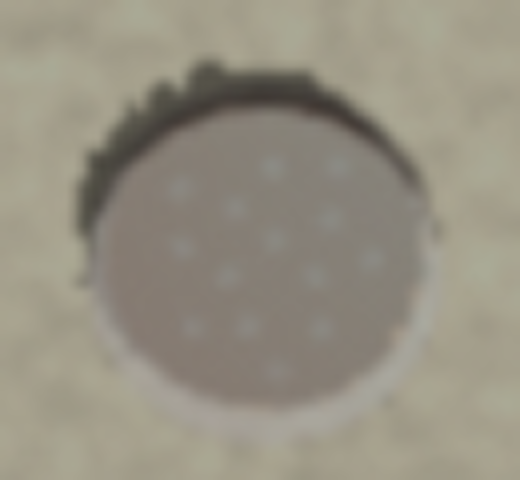

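```bash
python3 -c "
from plan import *
plan([.471,.3085,.07],-3.09,1,6)"
```

```text
[0.4377 0.3112 0.2477] [-3.142e+00 -1.000e-03 -3.057e+00]
[1, -5.5, -0.9, 29.6, 0.006]
[1, -5.5, -0.9, 29.6, 0.006]
[1, -5.5, -0.9, 29.6, 0.006]
[1, -5.5, -0.8, 29.6, 0.006]
[1, -5.5, -0.8, 29.6, 0.006]
[1, -5.5, -0.8, 29.6, 0.006]
```

play_rows(series=[1,-6,-1,30,0.006,1,-6,-1,30,0.006,1,-6,-1,30,0.006,1,-5,-1,30,0.006,1,-5,0,30,0.006,1,-5,0,25,0,1,0,0,0,0])

```text
t: 3.17
eef_pos: [0.4714, 0.3036, 0.0701]
ee_rot: [-3.141, 0.004, -3.099]
wrist_force: [-0.2, -0.8, -0.8]
grip_width: 1.003
```

```bash
python3 -c "
from h import *
d=snap('wrist','wrist2'); s=arm.read_state(); print(s['eef_pos'],s['ee_rot'])
a=np.array(s['eef_pos']); print(np.linalg.inv(d['T'])@np.r_[a,1])"
```

```text
[0.4716457  0.30392903 0.07200295] [ 3.14134634  0.00467781 -3.09922534]
[0.00121604 0.03741507 0.14878804 1.        ]
```

View pics/wrist2.png

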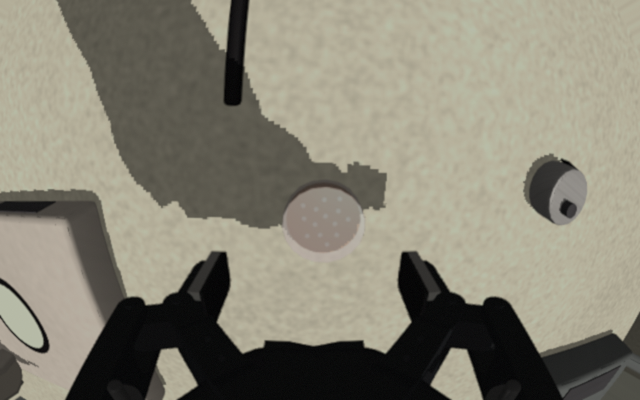

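The dish is now at (323,222), with the finger pads at u≈228 and 400.

```bash
python3 - <<'E'
from h import *
d=load('wrist2')
x0,y0,w,h=270,170,110,105
P=np.array([[pt(d,a,b,True) for a in range(x0,x0+w)] for b in range(y0,y0+h)])
m=((P[:,:,2]>.012)&(P[:,:,2]<.025)).astype(np.uint8)
cs,_=cv2.findContours(m,cv2.RETR_EXTERNAL,cv2.CHAIN_APPROX_NONE); k=max(cs,key=cv2.contourArea)
# contour points at top rim z=.018 -> min enclosing circle
for z in (.018,):
    q=np.array([onz(d,c[0][0]+x0,c[0][1]+y0,z,True)[:2] for c in k],np.float32)
    print(cv2.minEnclosingCircle(q), cv2.fitEllipse(q))
mm=P[m>0]; print(np.median(mm,0),mm.min(0),mm.max(0))
E
python3 -c "
from plan import *
plan([.471,.3085,.02],-3.095,1,3)"
```

```text
((0.4716563820838928, 0.308782696723938), 0.028221692889928818) ((0.47154974937438965, 0.3090294301509857), (0.05347118899226189, 0.05505834147334099), 96.6220703125)
[0.47024001 0.30887956 0.01756561] [0.44512949 0.28203526 0.01206695] [0.49988337 0.33628676 0.01985243]
[0.4716 0.3039 0.072 ] [ 3.141  0.005 -3.099]
[1, 0.2, 1.5, 17.3, -0.001]
[1, 0.1, 1.5, 17.3, -0.001]
[1, 0.1, 1.5, 17.3, -0.001]
```

play_rows(series=[1,0,2,10,0,1,0,2,17,0,1,0,1,17,0,1,0,0,10,0,1,0,0,6,0,1,0,0,0,0])

```text
t: 3.72
eef_pos: [0.4758, 0.3102, 0.0182]
ee_rot: [3.137, 0.015, -3.103]
wrist_force: [-0.3, 0.2, 0.5]
grip_width: 1.002
```

```bash
python3 -c "
from h import *
d=snap('wrist','wrist3'); s=arm.read_state(); print(s['eef_pos'],s['ee_rot'],s['wrist_force'])"
```

```text
[0.47612457 0.31035381 0.01876747] [ 3.13638557  0.01612352 -3.10270673] [-0.48829637  0.05947865 -0.2892661 ]
```

View pics/wrist3.png

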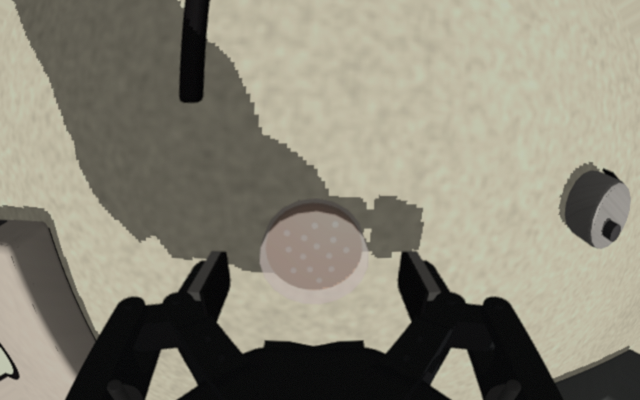

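play_rows(series=[1,3,-1,3,0,1,2,0,3,0,1,0,0,2,0,1,0,0,0,0])

```text
t: 4.1
eef_pos: [0.4726, 0.31, 0.0132]
ee_rot: [3.134, 0.02, -3.103]
wrist_force: [0.1, 0.4, 0.7]
grip_width: 1.001
```

play_rows(series=[1,1,-1,3,0,1,1,0,1,0,1,0,0,0,0])

```text
t: 4.35
eef_pos: [0.471, 0.3091, 0.0094]
ee_rot: [3.134, 0.022, -3.103]
wrist_force: [0.8, -0.4, 0.3]
grip_width: 1.002
```

```bash
python3 -c "
from h import *
d=snap('wrist','wrist4'); s=arm.read_state(); print(s)"
```

```text
{'t': 4.4, 'joint_positions': array([ 0.45068707,  0.59520746, -0.44672756,  0.50608562, -0.00176855,
        0.41174217]), 'joint_velocities': array([0.00066139, 0.00028303, 0.00382546, 0.00376333, 0.00056637,
       0.00043787]), 'effort': array([ 2.98665022e-02, -4.99054062e+01,  1.83013469e+01, -2.44585583e-01,
        2.36007709e-04,  1.36687831e-03]), 'eef_pos': array([0.47102266, 0.3091186 , 0.00938398]), 'ee_rot': array([ 3.13409697,  0.02157969, -3.10274878]), 'wrist_force': array([-0.28887216, -0.22072754, -0.45852003]), 'ft_torque': array([-0.03166414,  0.03994921, -0.02310721]), 'grip_width': 0.9990853621630693}
```

View pics/wrist4.png

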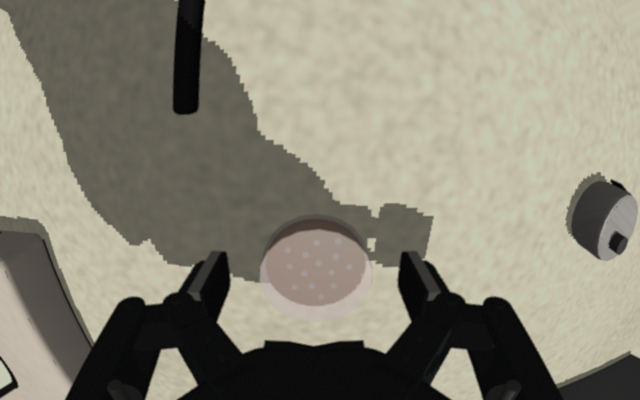

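play_rows(series=[-1,0,0,0,0,-1,0,0,0,0,-1,0,0,0,0,-1,0,0,0,0,-1,0,0,0,0,-1,0,0,0,0], squeeze=20)

```text
t: 4.9
eef_pos: [0.4713, 0.3092, 0.0097]
ee_rot: [3.134, 0.022, -3.103]
wrist_force: [-0.5, 0.1, 0.6]
grip_width: 0.631
```

```bash
python3 -c "
from h import *
d=snap('wrist','wrist5'); s=arm.read_state(); print(s['eef_pos'],s['ee_rot'],s['wrist_force'],s['grip_width'])"
```

```text
[0.4712771  0.30922117 0.00965295] [ 3.13398233  0.02184972 -3.10278852] [ 0.79887841 -0.19837519  0.03859572] 0.6330316346060151
```

View pics/wrist5.png

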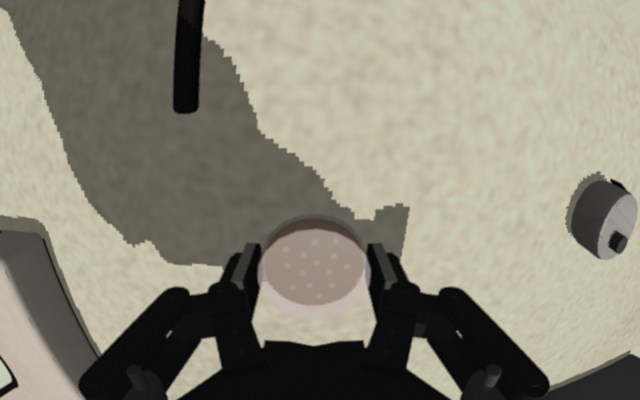

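play_rows(series=[-1,0,0,-6,0,-1,0,0,-10,0,-1,0,0,-15,0,-1,0,0,-20,0,-1,0,0,-25,0,-1,0,0,-25,0,-1,0,0,-20,0,-1,0,0,0,0])

```text
t: 5.62
eef_pos: [0.4671, 0.3074, 0.1393]
ee_rot: [3.135, 0.019, -3.103]
wrist_force: [1.1, 0.3, 0.1]
grip_width: 0.63
```

```bash
python3 -c "
from plan import *
plan([.595,-.015,.13],-3.095,-1,14); s=arm.read_state();print(s['grip_width'])"
```

```text
[0.4671 0.3074 0.1393] [ 3.135  0.019 -3.103]
[-1, -8.2, -23.4, 0.7, -0.001]
[-1, -8.2, -23.4, 0.7, -0.001]
[-1, -8.2, -23.4, 0.7, -0.001]
[-1, -8.2, -23.4, 0.7, -0.001]
[-1, -8.2, -23.4, 0.7, -0.001]
[-1, -8.2, -23.4, 0.7, -0.001]
[-1, -8.2, -23.4, 0.7, -0.001]
[-1, -8.1, -23.4, 0.7, -0.001]
[-1, -8.1, -23.4, 0.7, -0.001]
[-1, -8.1, -23.4, 0.7, -0.001]
[-1, -8.1, -23.4, 0.7, -0.001]
[-1, -8.1, -23.4, 0.7, -0.001]
[-1, -8.1, -23.4, 0.7, -0.001]
[-1, -8.1, -23.4, 0.7, -0.001]
0.6298721470049398
```

play_rows(series=[-1,-5,-12,0,0,-1,-8,-23,0,0,-1,-8,-23,0,0,-1,-8,-23,0,0,-1,-8,-23,0,0,-1,-8,-23,0,0,-1,-8,-23,0,0,-1,-8,-23,0,0,-1,-8,-23,0,0,-1,-8,-23,0,0])

```text
t: 6.45
eef_pos: [0.5531, 0.0811, 0.1373]
ee_rot: [3.135, 0.016, -3.095]
wrist_force: [-1.0, 0.4, -0.2]
grip_width: 0.631
```

```bash
python3 -c "
from plan import *
plan([.595,-.015,.13],-3.092,-1,6); s=arm.read_state();print(s['grip_width'])"
```

```text
[0.5531 0.0811 0.1373] [ 3.135  0.016 -3.095]
[-1, -6.2, -16.3, 1.2, -0.0]
[-1, -6.2, -16.3, 1.2, -0.0]
[-1, -6.2, -16.3, 1.2, -0.0]
[-1, -6.2, -16.3, 1.2, -0.0]
[-1, -6.2, -16.3, 1.2, -0.0]
[-1, -6.2, -16.3, 1.2, -0.0]
0.6307416847286018
```

play_rows(series=[-1,-6,-16,0,0,-1,-6,-16,0,0,-1,-6,-16,0,0,-1,-6,-16,0,0,-1,-6,-14,0,0,-1,-6,-10,0,0,-1,0,0,0,0])

```text
t: 7.03
eef_pos: [0.5916, -0.0206, 0.1316]
ee_rot: [3.138, 0.008, -3.105]
wrist_force: [0.3, 0.8, -0.5]
grip_width: 0.635
```

```bash
python3 -c "
from h import *
d=snap('wrist','wrist6'); d=snap('top','top6'); d=snap('scene','scene6'); s=arm.read_state(); print(s['eef_pos'],s['ee_rot'],s['wrist_force'],s['grip_width'])"
```

```text
[ 0.59006409 -0.01786699  0.13158887] [ 3.13645154  0.00629883 -3.10256824] [-0.0165374   0.22019904  0.32686258] 0.636879831864267
```

View pics/wrist6.png

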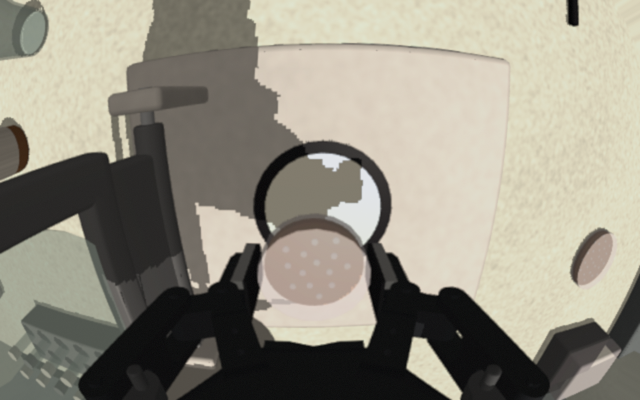

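View pics/scene6.png

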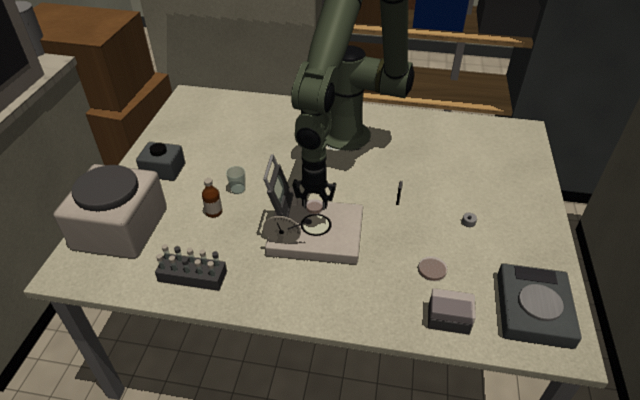

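The ring is visible at u 254–391 with its top at v≈140, and the dish hides its lower part. I'll fit a circle to the ring's dark pixels projected onto z = 0.05.

```bash
cat > ringfit.py <<'E'
from h import *
from scipy.optimize import least_squares
def ringfit(d,box,fish,thr=55,rmean=.0475):
    x0,y0,x1,y1=box; g=cv2.cvtColor(d['color'],cv2.COLOR_RGB2GRAY)
    v,u=np.nonzero(g[y0:y1,x0:x1]<thr); q=np.array([onz(d,a+x0,b+y0,.05,fish)[:2] for a,b in zip(u,v)])
    f=lambda p: np.hypot(q[:,0]-p[0],q[:,1]-p[1])-p[2]
    r=least_squares(f,[*q.mean(0),rmean],loss='soft_l1',f_scale=.004)
    f2=lambda p: np.hypot(q[:,0]-p[0],q[:,1]-p[1])-rmean
    r2=least_squares(f2,r.x[:2],loss='soft_l1',f_scale=.004)
    print(len(q),'free',r.x,'rms',np.std(r.fun),'fixedR',r2.x,np.std(f2(r2.x)))
    return r.x
E
python3 - <<'E'
from ringfit import *
ringfit(load('wrist6'),(245,130,400,235),True)
ringfit(load('top0'),(300,155,358,208),False,85)
E
```

```text
2142 free [ 0.59334816 -0.01475483  0.04737814] rms 0.0021446610090050376 fixedR [ 0.59348533 -0.01474275] 0.002145720317792955
183 free [ 0.59474826 -0.0152677   0.04740856] rms 0.0014061612793676765 fixedR [ 0.59474841 -0.01526651] 0.001406163634124378
```

play_rows(series=[-1,-2,2,6,0,-1,-2,1,8,0,-1,0,0,10,0,-1,0,0,10,0,-1,0,0,10,0,-1,0,0,7,0,-1,0,0,3,0,-1,0,0,0,0])

```text
t: 7.85
eef_pos: [0.5917, -0.009, 0.0703]
ee_rot: [3.135, 0.003, -3.096]
wrist_force: [-0.5, -0.5, -0.6]
grip_width: 0.635
```

```bash
python3 -c "
from ringfit import *
d=snap('wrist','wrist7'); s=arm.read_state(); print(s['eef_pos'],s['ee_rot'],s['wrist_force'],s['grip_width'])
ringfit(d,(200,130,430,210),True)"
```

```text
[ 0.59168439 -0.00902354  0.07051751] [ 3.13473856e+00  2.50421412e-03 -3.09588991e+00] [-0.82488744  0.53313336 -1.16314075] 0.6305980327906366
2789 free [ 0.59459841 -0.01458365  0.04872729] rms 0.0023089292077347087 fixedR [ 0.59318595 -0.01464721] 0.0023160332495607704
```

View pics/wrist7.png

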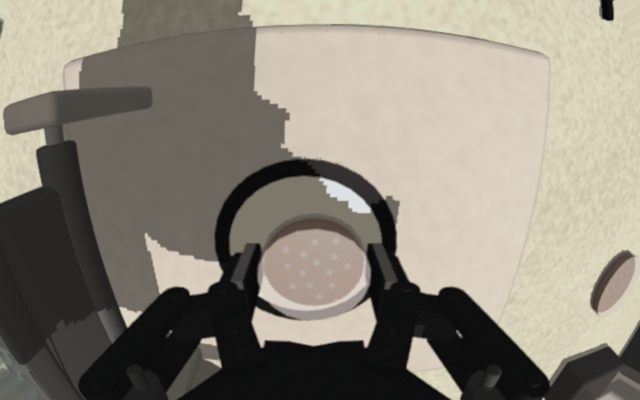

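play_rows(series=[-1,-1,-3,1,0,-1,-1,-2,1,0,-1,0,-1,1,0,-1,0,0,0,0])

```text
t: 8.23
eef_pos: [0.5954, -0.016, 0.0684]
ee_rot: [3.135, 0.005, -3.096]
wrist_force: [-0.2, 0.9, 0.4]
grip_width: 0.638
```

```bash
python3 -c "
from ringfit import *
d=snap('wrist','wrist8'); s=arm.read_state(); print(s['eef_pos'],s['ee_rot'],s['wrist_force'],s['grip_width'])
ringfit(d,(200,130,430,210),True)"
```

```text
[ 0.59549733 -0.01593449  0.06858409] [ 3.13546557  0.00510483 -3.09621774] [-0.4905456   0.43740662  0.00514525] 0.6317181102397518
2962 free [ 0.59400567 -0.01470419  0.04813252] rms 0.002264755350356011 fixedR [ 0.593266  -0.0147401] 0.0022669973467373716
```

play_rows(series=[-1,1,1,2,0,-1,1,0,2,0,-1,0,0,2,0,-1,0,0,0,0])

```text
t: 8.62
eef_pos: [0.5939, -0.0152, 0.0629]
ee_rot: [3.136, 0.007, -3.097]
wrist_force: [1.0, 0.1, 0.2]
grip_width: 0.631
```

```bash
python3 -c "
from ringfit import *
d=snap('wrist','wrist9'); s=arm.read_state(); print(s['eef_pos'],s['ee_rot'],s['wrist_force'],s['grip_width'])
"
```

```text
[ 0.59391875 -0.0151737   0.06303301] [ 3.1356953   0.00684694 -3.09652026] [-0.6843393   0.25918366  0.04331585] 0.6363872171581705
```

View pics/wrist9.png

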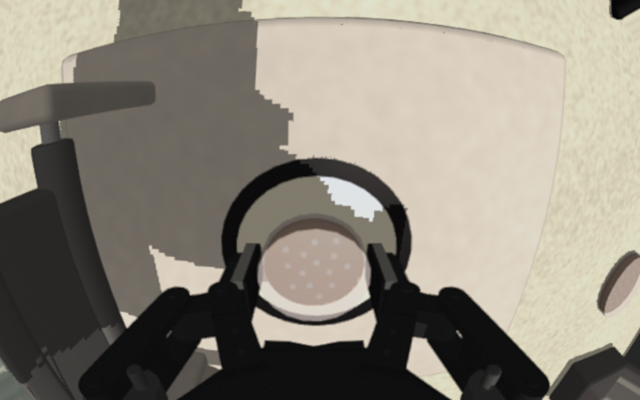

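play_rows(series=[-1,0,0,1,0,-1,0,0,1,0,-1,0,0,0.5,0,-1,0,0,0,0])

```text
t: 9.0
eef_pos: [0.5939, -0.015, 0.0603]
ee_rot: [3.136, 0.007, -3.096]
wrist_force: [1.1, 0.2, -0.3]
grip_width: 0.632
```

play_rows(series=[-1,0,0,0.5,0,-1,0,0,0,0])

```text
t: 9.17
eef_pos: [0.594, -0.015, 0.0599]
ee_rot: [3.136, 0.007, -3.096]
wrist_force: [-0.3, -0.1, 1.0]
grip_width: 0.634
```

play_rows(series=[-1,0,0,0.5,0,-1,0,0,0,0])

```text
t: 9.33
eef_pos: [0.5941, -0.015, 0.0599]
ee_rot: [3.136, 0.007, -3.096]
wrist_force: [-0.1, 0.1, -0.0]
grip_width: 0.636
```

play_rows(series=[-1,0,0,0.7,0,-1,0,0,0,0])

```text
t: 9.5
eef_pos: [0.5942, -0.015, 0.0599]
ee_rot: [3.136, 0.008, -3.096]
wrist_force: [-1.8, 0.3, 1.2]
grip_width: 0.63
```

```bash
python3 -c "
from ringfit import *
d=snap('wrist','wrist10'); s=arm.read_state(); print(s['eef_pos'],s['ee_rot'],s['wrist_force'],s['ft_torque'],s['effort'])
cv2.imwrite('pics/w10z.png',cv2.resize(d['color'][150:340,200:430,::-1],None,fx=3.4,fy=3.1,interpolation=cv2.INTER_CUBIC))
"
```

```text
[ 0.59420517 -0.01502408  0.0598127 ] [ 3.13585356  0.00773678 -3.09623177] [-0.59836695  1.12853283  1.58755653] [0.02612566 0.12095749 0.02012912] [-2.80388788e-02 -5.13456380e+01  2.13386428e+01 -3.31445960e-01
  2.70747836e-02  7.26233979e-03]
```

View pics/w10z.png

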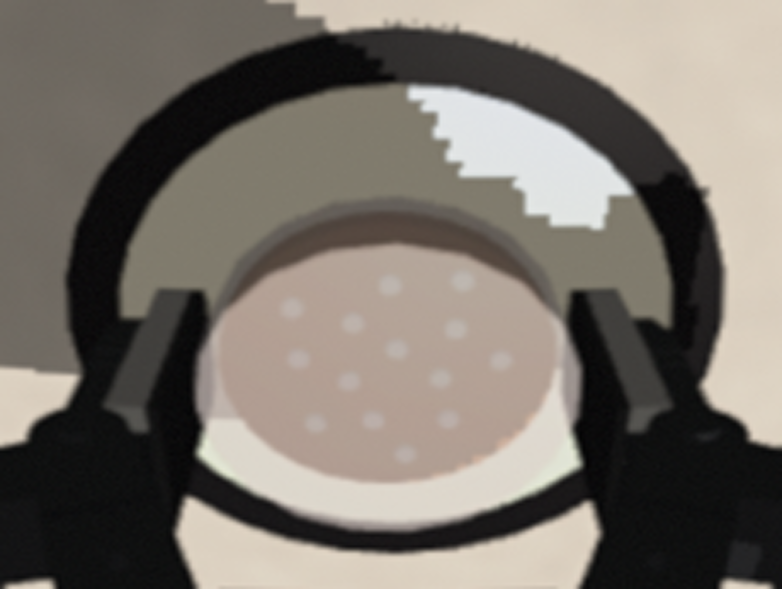

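Contact is confirmed: the height stops at 0.0599 with a slight upward force. In the image the dish sits concentric in the ring. I'm releasing it.

play_rows(series=[0.35,0,0,0,0,0.5,0,0,0,0,1,0,0,0,0,1,0,0,0,0,1,0,0,0,0,1,0,0,0,0])

```text
t: 10.05
eef_pos: [0.5944, -0.0151, 0.059]
ee_rot: [3.136, 0.008, -3.096]
wrist_force: [-0.4, 0.1, -0.2]
grip_width: 0.996
```

play_rows(series=[1,0,0,-5,0,1,0,0,-10,0,1,0,0,-15,0,1,0,0,-25,0,1,0,0,-30,0,1,0,0,-40,0,1,0,0,-40,0,1,0,0,-40,0,1,0,0,-40,0,1,0,0,-20,0])

```text
t: 10.88
eef_pos: [0.5872, -0.0159, 0.335]
ee_rot: [3.134, -0.003, -3.096]
wrist_force: [0.6, -0.3, 0.9]
grip_width: 0.999
```

```bash
python3 -c "
from ringfit import *
d=snap('wrist','wrist11');t=snap('top','top11');c=snap('scene','scene11'); s=arm.read_state(); print(s['eef_pos'],s['ee_rot'],s['wrist_force'],s['t'])
"
```

```text
[ 0.58738863 -0.01598464  0.33201952] [ 3.13351072 -0.00412714 -3.09629216] [-0.03692443 -0.29523108 -0.19360261] 11.0333
```

View pics/wrist11.png

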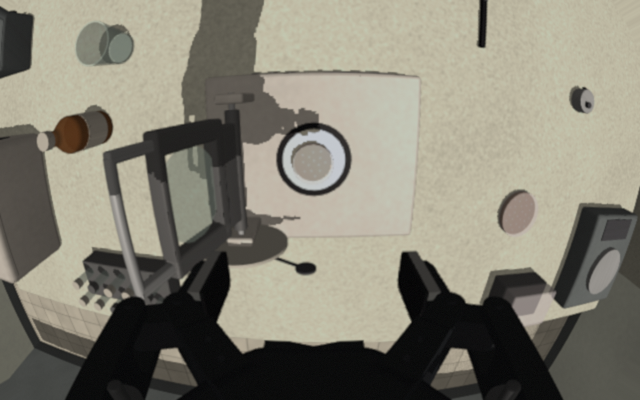

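View pics/scene11.png

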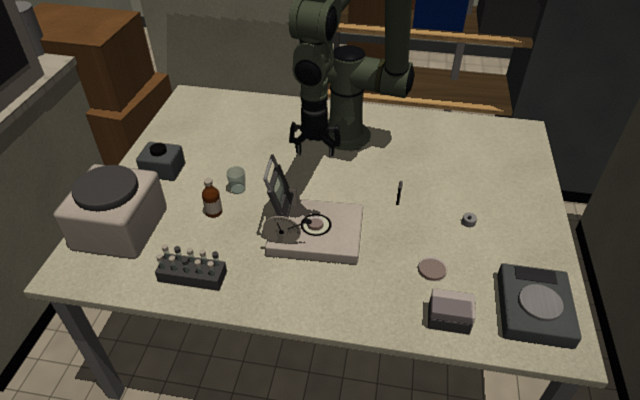

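The wrist view shows the dish inside the white stage at (312,161), with the ring centre at (314,159), the tab at (306,268), and the bar running along u≈112–143.

```bash
python3 - <<'E'
from ringfit import *
d=load('wrist11'); t=load('top11')
ringfit(d,(268,115,360,200),True)
cv2.imwrite('pics/w11z.png',cv2.resize(d['color'][110:210,265:365,::-1],None,fx=6,fy=6,interpolation=cv2.INTER_CUBIC))
cv2.imwrite('pics/w11b.png',cv2.resize(d['color'][100:340,60:340,::-1],None,fx=2.8,fy=2.5,interpolation=cv2.INTER_CUBIC))
x0,y0,w,h=285,130,58,60
P=np.array([[pt(d,a,b,True) for a in range(x0,x0+w)] for b in range(y0,y0+h)])
m=((P[:,:,2]>.061)&(P[:,:,2]<.075)).astype(np.uint8)
cs,_=cv2.findContours(m,cv2.RETR_EXTERNAL,cv2.CHAIN_APPROX_NONE); k=max(cs,key=cv2.contourArea)
q=np.array([onz(d,c[0][0]+x0,c[0][1]+y0,.068,True)[:2] for c in k],np.float32)
print('dish',cv2.minEnclosingCircle(q),cv2.fitEllipse(q),np.median(P[m>0],0), np.mean(P[m>0],0))
# tilt of dish top plane
pp=P[m>0]; A=np.c_[pp[:,:2]-pp[:,:2].mean(0),np.ones(len(pp))]; print('slope',np.linalg.lstsq(A,pp[:,2],rcond=None)[0])
E
```

```text
823 free [ 0.59338241 -0.0147059   0.04752978] rms 0.001672198573432459 fixedR [ 0.59337778 -0.01470815] 0.0016721968826284973
dish ((0.5951794981956482, -0.015924109145998955), 0.028162509202957153) ((0.5950669050216675, -0.01584245078265667), (0.053507160395383835, 0.05428507551550865), 94.70520782470703) [ 0.59473254 -0.01593844  0.06756421] [ 0.59486338 -0.01586054  0.06749444]
slope [7.33118094e-03 5.92319661e-05 6.74944434e-02]
```

View pics/w11z.png

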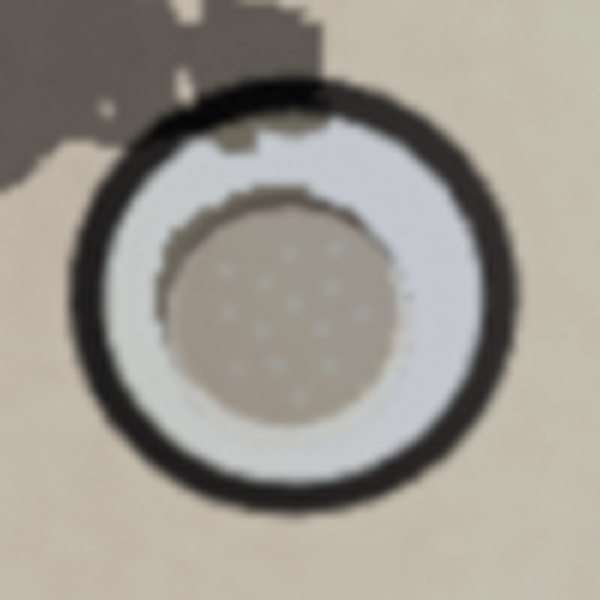

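View pics/w11b.png

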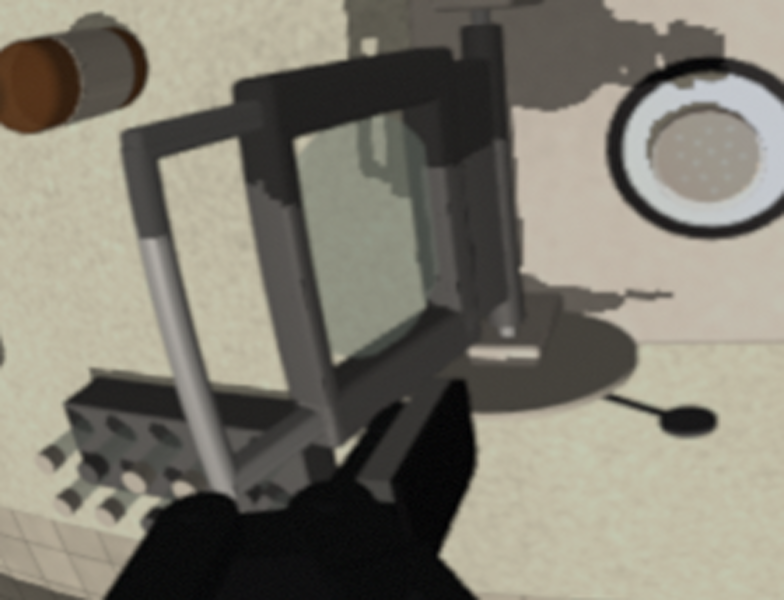

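```bash
python3 - <<'E'
from h import *
d=load('wrist11'); s=load('scene11'); t=load('top11')
S=np.array([.5942,-.0150,.05]); a=.049
X=np.array([np.cos(a),np.sin(a),0]);Y=np.array([-np.sin(a),np.cos(a),0]);Z=np.array([0,0,1.])
H=S-.095*Y; H[2]=.11
C=lambda p:(np.round([(p-H)@X,(p-H)@Y,(p-H)@Z],4))
for uv in [(110,156),(139.3,288),(125,222)]:
    print('bar z.283',onz(d,*uv,.283,True),C(onz(d,*uv,.283,True)),'depth',C(pt(d,*uv,True)))
print('H',H,'bar exp',H+.18*np.cos(1.85)*Y+.18*np.sin(1.85)*Z)
def blob(dd,box,thr):
    x0,y0,x1,y1=box; g=cv2.cvtColor(dd['color'],cv2.COLOR_RGB2GRAY)[y0:y1,x0:x1]
    m=(g<thr).astype(np.uint8); m=cv2.morphologyEx(m,cv2.MORPH_OPEN,np.ones((3,3),np.uint8)); n,l,st,ce=cv2.connectedComponentsWithStats(m)
    k=1+np.argmax(st[1:,4]); return ce[k][0]+x0,ce[k][1]+y0,st[k]
w=blob(d,(285,255,325,280),50); print('wrist tab',w)
sc=blob(s,(299,213,316,229),60); print(sc)
cv2.imwrite('pics/s11z.png',cv2.resize(s['color'][195:255,245:345,::-1],None,fx=8,fy=8,interpolation=cv2.INTER_CUBIC))
tt=blob(t,(326,130,338,140),85); print(tt)
rs=[ray(d,*w[:2],True),ray(s,307.2,221.5),ray(t,*tt[:2])]
def lsq(rs):
    A=np.zeros((3,3));b=np.zeros(3)
    for o,r in rs:
        r=r/np.linalg.norm(r); M=np.eye(3)-np.outer(r,r); A+=M;b+=M@o
    return np.linalg.solve(A,b)
for nm,R in [('ws',rs[:2]),('st',rs[1:]),('wt',[rs[0],rs[2]]),('all',rs)]:
    c=C(lsq(R)); print(nm,c,'ang',np.arctan2(c[2],c[1]),'r',np.hypot(c[1],c[2]))
for xx in (.095,.1,.105):
    for (o,r),n in zip(rs,'wst'):
        c=C(o+r*((H+xx*X-o)@X)/(r@X)); print(xx,n,c,np.arctan2(c[2],c[1]),np.hypot(c[1],c[2]))
E
```

```text
bar z.283 [ 0.54413391 -0.16098364  0.283     ] [-0.0572 -0.0484  0.173 ] depth [-0.0577 -0.0459  0.1762]
bar z.283 [ 0.65285595 -0.15594647  0.283     ] [ 0.0517 -0.0487  0.173 ] depth [ 0.0489 -0.0458  0.1766]
bar z.283 [ 0.59369851 -0.15551636  0.283     ] [-0.0074 -0.0453  0.173 ] depth [-0.0081 -0.0441  0.1747]
H [ 0.59885314 -0.10988598  0.11      ] bar exp [ 0.60128287 -0.15943268  0.28302954]
wrist tab (np.float64(305.23026315789474), np.float64(267.8157894736842), array([ 11,   8,  19,  10, 152], dtype=int32))
(np.float64(306.0975609756098), np.float64(220.73170731707316), array([ 3,  5,  9,  6, 41], dtype=int32))Traceback (most recent call last):
  File "<stdin>", line 17, in <module>
  File "<stdin>", line 13, in blob
    return _wrapfunc(a, 'argmax', axis=axis, out=out, **kwds)
    return bound(*args, **kwds)
ValueError: attempt to get argmax of an empty sequence
```

View pics/s11z.png

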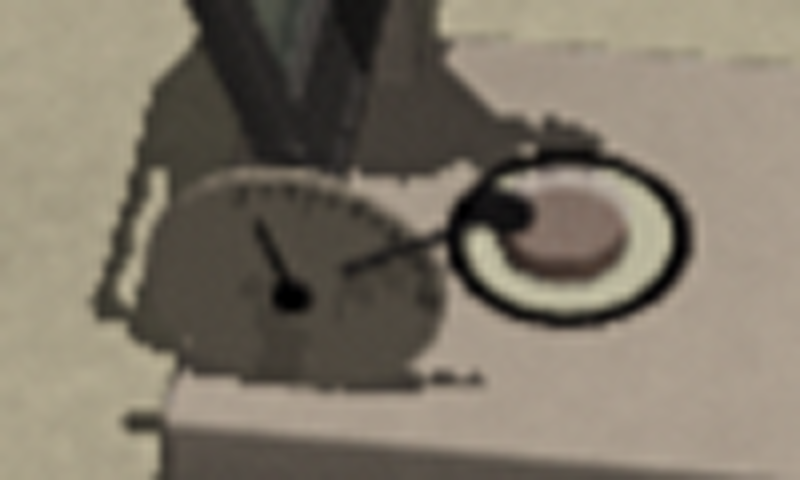

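```bash
python3 - <<'E'
from h import *
d=load('wrist11'); s=load('scene11'); t=load('top11')
S=np.array([.5942,-.0150,.05]); a=.049
X=np.array([np.cos(a),np.sin(a),0]);Y=np.array([-np.sin(a),np.cos(a),0]);Z=np.array([0,0,1.])
H=S-.095*Y; H[2]=.11
C=lambda p:(np.round([(p-H)@X,(p-H)@Y,(p-H)@Z],4))
rs=[ray(d,305.4,268,True),ray(s,307.2,221.5),ray(t,265+340/5,125+47/5)]
def lsq(rs):
    A=np.zeros((3,3));b=np.zeros(3)
    for o,r in rs:
        r=r/np.linalg.norm(r); M=np.eye(3)-np.outer(r,r); A+=M;b+=M@o
    return np.linalg.solve(A,b)
for nm,R in [('ws',rs[:2]),('st',rs[1:]),('wt',[rs[0],rs[2]]),('all',rs)]:
    c=C(lsq(R)); print(nm,c,'ang',np.arctan2(c[2],c[1]),'r',np.hypot(c[1],c[2]))
# scene only, relative to pivot seen on plane
for xx in (.095,.1,.105):
    f=lambda u,v:(lambda o,r:C(o+r*(((H+xx*X-o)@X)/(r@X))))(*ray(s,u,v))
    piv=f(281.3,232.1); tab=f(307.2,221.5); hand=f(277.5,222.8); nb=f(288,228.9)
    for n,p in [('tab',tab),('hand',hand),('needlebase',nb)]:
        q=p-piv; print(xx,n,piv,np.arctan2(q[2],q[1]),np.hypot(q[1],q[2]))
E
```

```text
ws [0.1017 0.0848 0.051 ] ang 0.5414593612475994 r 0.0989547371276383
st [0.1012 0.0836 0.0504] ang 0.5425277192132487 r 0.09761721159713588
wt [0.1002 0.084  0.0538] ang 0.5696509376428045 r 0.09975189221262923
all [0.1015 0.0841 0.0509] ang 0.5442575833085169 r 0.09830371305296662
0.095 tab [ 0.095  -0.0002 -0.0144] 0.6100039428540256 0.10211728551033857
0.095 hand [ 0.095  -0.0002 -0.0144] 1.8082081960404348 0.04166881327803805
0.095 needlebase [ 0.095  -0.0002 -0.0144] 0.6675587452794817 0.028268179990936802
0.1 tab [ 0.1    0.001 -0.009] 0.6098391539154572 0.10161756737887401
0.1 hand [ 0.1    0.001 -0.009] 1.809342330111135 0.04147444996621414
0.1 needlebase [ 0.1    0.001 -0.009] 0.6647744948173456 0.028206382256503577
0.105 tab [ 0.105   0.0023 -0.0037] 0.6104830494142295 0.10117514516915704
0.105 hand [ 0.105   0.0023 -0.0037] 1.8099133923414654 0.04137728845635006
0.105 needlebase [ 0.105   0.0023 -0.0037] 0.6691730710306307 0.028049242414011823
```

```bash
python3 - <<'E'
from h import *
d=load('wrist11')
cv2.imwrite('pics/w11t.png',cv2.resize(d['color'][245:285,255:330,::-1],None,fx=10,fy=10,interpolation=cv2.INTER_CUBIC))
g=cv2.cvtColor(d['color'],cv2.COLOR_RGB2GRAY).astype(float)
x0,y0,x1,y1=288,258,322,279
wgt=np.clip(110-g[y0:y1,x0:x1],0,80); m=wgt>30
vv,uu=np.mgrid[y0:y1,x0:x1]
# drop needle: keep u>=297
k=m&(uu>=295); print('box',uu[k].min(),uu[k].max(),vv[k].min(),vv[k].max(),(uu*wgt)[k].sum()/wgt[k].sum(),(vv*wgt)[k].sum()/wgt[k].sum())
# counter right (+y) edge & near edge via Canny-ish: scan rows for the gradient at right edge
L=cv2.cvtColor(d['color'],cv2.COLOR_RGB2LAB).astype(float)
gb=cv2.GaussianBlur(L[:,:,2],(0,0),1)
pts=[]
for v in range(90,225,3):
    row=gb[v,395:435]; i=np.argmax(np.abs(np.diff(row))); pts.append((395+i+.5,v))
q=np.array([onz(d,u,v,.05,True)[:2] for u,v in pts])
l=cv2.fitLine(q.astype(np.float32),cv2.DIST_HUBER,0,.001,.001).ravel(); print('edge +y',l,'yaw',np.arctan(l[1]/l[0]))
n=np.array([-l[1],l[0]])*np.sign(l[0]); print('resid',np.std((q-l[2:])@n),'dist of ring from edge',(l[2:]-np.array([.5934,-.0147]))@n)
pts=[]
for u in range(265,415,4):
    col=gb[66:84,u]; i=np.argmax(np.abs(np.diff(col))); pts.append((u,66+i+.5))
q=np.array([onz(d,u,v,.05,True)[:2] for u,v in pts])
l=cv2.fitLine(q.astype(np.float32),cv2.DIST_HUBER,0,.001,.001).ravel(); print('edge -x',l,'yaw',np.arctan(-l[0]/l[1]))
E
```

```text
box 295 315 263 273 305.04075142371124 267.84638710154576
edge +y [0.99850667 0.05462949 0.5626289  0.13209929] yaw 0.054656707
resid 0.00045353584857749454 dist of ring from edge 0.14826107349439416
edge -x [ 0.05338914 -0.9985738   0.46980885  0.01624184] yaw 0.05341454
```

View pics/w11t.png

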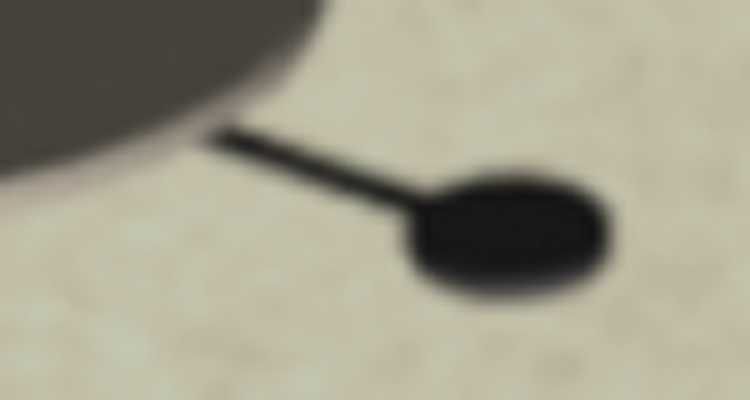

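```bash
python3 - <<'E'
from h import *
d=load('wrist11'); s=load('scene11')
for nm,S0,a in [('w',(.5934,-.0147),.053),('w',(.5934,-.0147),.049),('mix',(.594,-.015),.051)]:
    S=np.array([*S0,.05]); X=np.array([np.cos(a),np.sin(a),0]);Y=np.array([-np.sin(a),np.cos(a),0]);Z=np.array([0,0,1.])
    H=S-.095*Y; H[2]=.11
    C=lambda p:(np.array([(p-H)@X,(p-H)@Y,(p-H)@Z]))
    for xx in (.098,.102,.106):
        for dd,(u,v),f,n in [(d,(305.3,267.8),True,'wrist'),(s,(307.2,221.5),False,'scene')]:
            o,r=ray(dd,u,v,f); c=C(o+r*((H+xx*X-o)@X)/(r@X)); print(n,a,np.round(c,4),'atan',round(np.arctan2(c[2],c[1]),3),'r',round(np.hypot(c[1],c[2]),4),'acos',round(np.arccos(c[1]/.1),3),'asin',round(np.arcsin(c[2]/.1),3))
E
```

```text
wrist 0.053 [0.098  0.0844 0.0577] atan 0.6 r 0.1022 acos 0.567 asin 0.615
scene 0.053 [0.098  0.0831 0.0464] atan 0.509 r 0.0952 acos 0.589 asin 0.483
wrist 0.053 [0.102  0.0842 0.0513] atan 0.547 r 0.0986 acos 0.57 asin 0.539
scene 0.053 [0.102  0.0838 0.0505] atan 0.542 r 0.0978 acos 0.577 asin 0.529
wrist 0.053 [0.106  0.084  0.0449] atan 0.491 r 0.0952 acos 0.574 asin 0.465
scene 0.053 [0.106  0.0844 0.0546] atan 0.574 r 0.1005 acos 0.565 asin 0.577
wrist 0.049 [0.098  0.0847 0.0578] atan 0.598 r 0.1026 acos 0.56 asin 0.616
scene 0.049 [0.098  0.0835 0.0464] atan 0.507 r 0.0955 acos 0.582 asin 0.482
wrist 0.049 [0.102  0.0846 0.0514] atan 0.546 r 0.099 acos 0.563 asin 0.539
scene 0.049 [0.102  0.0842 0.0505] atan 0.54 r 0.0981 acos 0.57 asin 0.529
wrist 0.049 [0.106  0.0844 0.0449] atan 0.489 r 0.0956 acos 0.566 asin 0.466
scene 0.049 [0.106  0.0849 0.0545] atan 0.571 r 0.1009 acos 0.558 asin 0.577
wrist 0.051 [0.098  0.0849 0.0568] atan 0.59 r 0.1021 acos 0.557 asin 0.604
scene 0.051 [0.098  0.0837 0.047 ] atan 0.511 r 0.096 acos 0.578 asin 0.489
wrist 0.051 [0.102  0.0847 0.0504] atan 0.537 r 0.0985 acos 0.561 asin 0.528
scene 0.051 [0.102  0.0844 0.0511] atan 0.544 r 0.0987 acos 0.566 asin 0.536
wrist 0.051 [0.106  0.0845 0.044 ] atan 0.48 r 0.0953 acos 0.564 asin 0.455
scene 0.051 [0.106  0.0851 0.0552] atan 0.575 r 0.1014 acos 0.553 asin 0.584
```

Three views agree on an index of roughly 0.54–0.57, so I'll use 0.555 and refine it later. The bar should be at (0.6013, -0.1594, 0.283), which agrees with the image. Next I move above it.

```bash
python3 -c "
from plan import *
plan([.6013,-.1594,.335],-3.091,1,8)"
```

```text
[ 0.5874 -0.016   0.332 ] [ 3.134 -0.004 -3.096]
[1, -0.9, -18.0, -0.4, -0.001]
[1, -0.9, -18.0, -0.4, -0.001]
[1, -0.9, -18.0, -0.4, -0.001]
[1, -0.9, -18.0, -0.4, -0.001]
[1, -0.9, -18.0, -0.4, -0.001]
[1, -0.9, -18.0, -0.4, -0.001]
[1, -0.9, -18.0, -0.4, -0.001]
[1, -0.8, -18.0, -0.4, -0.001]
```

play_rows(series=[1,-1,-10,-1,0,1,-1,-18,-1,0,1,-1,-18,-1,0,1,-1,-18,-1,0,1,-1,-18,-1,0,1,-1,-18,0,-0.003,1,-1,-18,0,-0.003,1,-1,-15,0,0,1,0,0,0,0])

```text
t: 11.78
eef_pos: [0.5956, -0.1567, 0.3238]
ee_rot: [3.128, -0.026, -3.088]
wrist_force: [0.4, -0.1, 0.1]
grip_width: 0.999
```

```bash
python3 -c "
from plan import *
d=snap('wrist','wrist12')
plan([.6013,-.1594,.275],-3.091,1,5)"
```

```text
[ 0.5954 -0.1555  0.3236] [ 3.126 -0.026 -3.087]
[1, -1.1, -0.8, 9.7, 0.001]
[1, -1.1, -0.8, 9.7, 0.001]
[1, -1.1, -0.8, 9.7, 0.001]
[1, -1.1, -0.8, 9.7, 0.001]
[1, -1.1, -0.8, 9.7, 0.001]
```

View pics/wrist12.png

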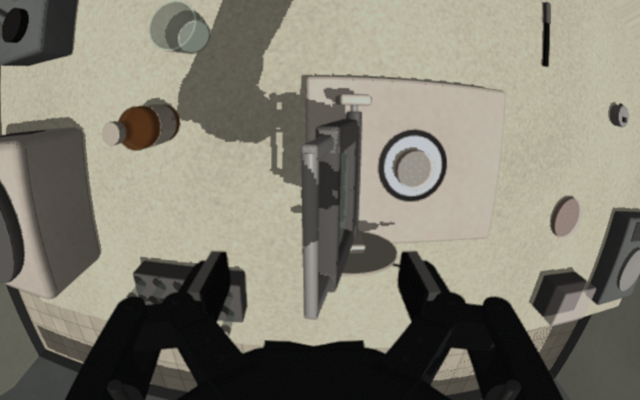

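```bash
python3 - <<'E'
from h import *
d=load('wrist12')
for uv in [(311,150),(311,230),(311,312)]: print(onz(d,*uv,.283,True),pt(d,*uv,True))
E
```

```text
[ 0.54392364 -0.16132169  0.283     ] [ 0.5436901  -0.16134228  0.2845013 ]
[ 0.59296894 -0.1587884   0.283     ] [ 0.59066719 -0.15893721  0.28826155]
[ 0.65670605 -0.15558218  0.283     ] [ 0.65295703 -0.15580004  0.28766398]
```

play_rows(series=[1,-1,-1,6,0,1,-1,-1,9,0,1,-1,-1,9,0,1,-1,0,9,0,1,-1,0,8,0,1,0,0,4,0,1,0,0,0,0])

```text
t: 12.42
eef_pos: [0.5981, -0.1537, 0.271]
ee_rot: [3.123, -0.031, -3.083]
wrist_force: [0.1, -0.1, 0.2]
grip_width: 0.996
```

```bash
python3 -c "
from plan import *
d=snap('wrist','wrist13')
plan([.6008,-.159,.275],-3.091,1,1)"
```

```text
[ 0.5981 -0.1537  0.2713] [ 3.123 -0.031 -3.083]
[1, -2.4, -5.5, -3.7, 0.008]
```

View pics/wrist13.png

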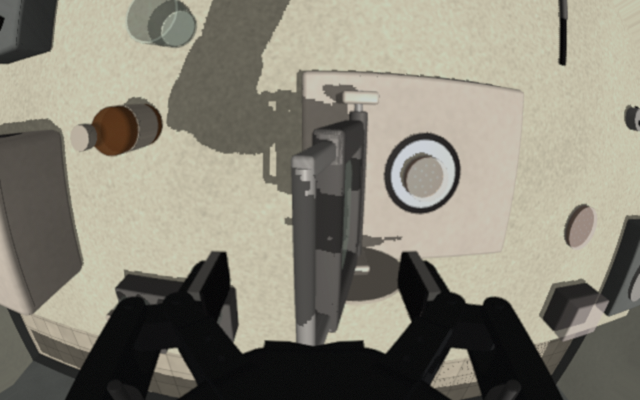

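play_rows(series=[1,-1,-3,-1,0,1,-1,-2,-1,0,1,0,0,0,0], squeeze=40)

```text
t: 12.72
eef_pos: [0.6012, -0.1587, 0.2743]
ee_rot: [3.123, -0.029, -3.082]
wrist_force: [0.8, -0.0, 0.5]
grip_width: 1.002
```

play_rows(series=[-1,0,0,0,0,-1,0,0,0,0,-1,0,0,0,0,-1,0,0,0,0,-1,0,0,0,0,-1,0,0,0,0,-1,0,0,0,0,-1,0,0,0,0], squeeze=40)

```text
t: 13.38
eef_pos: [0.602, -0.1578, 0.2763]
ee_rot: [3.122, -0.026, -3.082]
wrist_force: [-0.2, -0.0, -0.0]
grip_width: 0.097
```

```bash
python3 -c "
from plan import *
d=snap('wrist','wrist14'); s=arm.read_state(); print(s['eef_pos'],s['ee_rot'],s['wrist_force'],s['ft_torque'],s['grip_width'],s['joint_positions'])"
```

```text
[ 0.60203851 -0.15793699  0.27628327] [ 3.1217732  -0.02563426 -3.08227835] [0.62033733 1.54429453 1.14674899] [ 0.32727126  0.01516587 -0.00661013] 0.09878212677105312 [-0.3784387   0.47133059  0.11349064  1.24457347  0.00708631 -0.43761098]
```

View pics/wrist14.png

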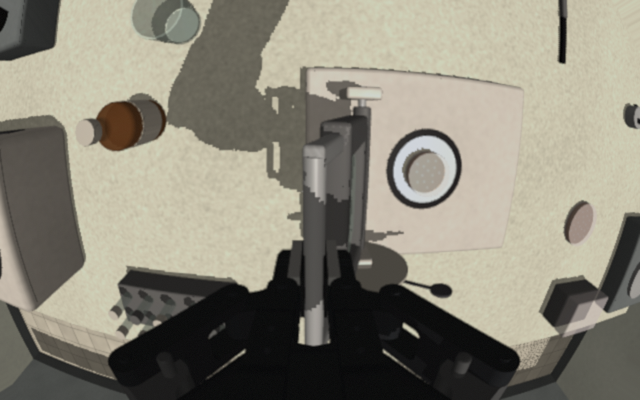

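The bar is gripped at opening 0.098, about 10 mm. From here I use the back stop at 1.85 rad as the reference and follow the arc from the measured TCP.

```bash
cat > arc.py <<'E'
from h import *
from scipy.spatial.transform import Rotation as Ro
P0=np.array([.60204,-.15794,.27628]); R0=Ro.from_euler('xyz',[3.12177,-.02563,-3.08228]).as_matrix()
a=.051; Y=np.array([-np.sin(a),np.cos(a),0]);Z=np.array([0,0,1.]); X=np.array([np.cos(a),np.sin(a),0])
G0=P0-.008*R0[:,2]   # grasp point at start = bar middle
Hh=G0-.18*(np.cos(1.85)*Y+np.sin(1.85)*Z)
def bar(th): return Hh+.18*(np.cos(th)*Y+np.sin(th)*Z)
def now():
    s=arm.read_state(); R=Ro.from_euler('xyz',s['ee_rot']).as_matrix(); g=np.array(s['eef_pos'])-.008*R[:,2]; c=g-Hh
    return s,R,g,np.arctan2(c@Z,c@Y),np.hypot(c@Y,c@Z),c@X
def go(th_to,n):
    s,R,g,th,r,x=now(); print('t',s['t'],'th',th,'r',r,'x',x,'rot',np.round(s['ee_rot'],3),'F',np.round(s['wrist_force'],1),'tq',np.round(s['ft_torque'],2),'w',s['grip_width'],'yaw err',s['ee_rot'][2]+np.pi-a)
    ths=np.linspace(th,th_to,n+1); pts=[g]+[bar(t) for t in ths[1:]]
    for i in range(n): print(np.round(1000*R.T@(pts[i+1]-pts[i]),1).tolist())
E
python3 -c "
from arc import *
print('hinge',Hh); go(1.63,6)"
```

```text
hinge [ 0.59972519 -0.1085444   0.11124626]
t 13.4333 th 1.8499784174952247 r 0.1800022870341499 x -1.29903076181353e-06 rot [ 3.122 -0.026 -3.082] F [0.6 1.5 1.1] tq [ 0.33  0.02 -0.01] w 0.09878212677105312 yaw err 0.00831429888006257
[-0.0, 6.4, -1.6]
[-0.0, 6.5, -1.3]
[-0.0, 6.5, -1.1]
[-0.0, 6.5, -0.9]
[-0.0, 6.6, -0.6]
[-0.0, 6.6, -0.4]
```

play_rows(series=[-1,0,4,-1,0,-1,0,6.5,-1.5,0,-1,0,6.5,-1,0,-1,0,6.5,-1,0,-1,0,6.5,-0.5,0,-1,0,6.5,-0.5,0])

```text
t: 13.93
eef_pos: [0.6001, -0.1227, 0.2833]
ee_rot: [3.13, -0.026, -3.086]
wrist_force: [-0.7, -2.0, -1.6]
grip_width: 0.099
```

```bash
python3 -c "
from arc import *
go(1.35,6)"
```

```text
t 13.9333 th 1.6498315381756916 r 0.18063367771491468 x -0.00016420408968339422 rot [ 3.13  -0.026 -3.086] F [-0.7 -2.  -1.6] tq [-0.46  0.12  0.03] w 0.09854154315691929 yaw err 0.005040108716039597
[-0.2, 9.0, 0.2]
[-0.0, 9.0, 0.1]
[-0.1, 9.0, 0.5]
[-0.1, 8.9, 1.0]
[-0.1, 8.9, 1.4]
[-0.1, 8.8, 1.9]
```

play_rows(series=[-1,0,9,0,0,-1,0,9,0,0,-1,0,9,0.5,0,-1,0,9,1,0,-1,0,9,1.5,0,-1,0,9,2,0])

```text
t: 14.43
eef_pos: [0.5967, -0.0624, 0.2794]
ee_rot: [3.13, -0.024, -3.085]
wrist_force: [2.8, -2.1, -4.6]
grip_width: 0.096
```

```bash
python3 -c "
from arc import *
go(1.05,6)"
```

```text
t 14.4333 th 1.3143592022438058 r 0.18212984483159184 x -0.0004581027273364979 rot [ 3.13  -0.024 -3.085] F [ 2.8 -2.1 -4.6] tq [-0.75 -0.58 -0.02] w 0.09628016166503085 yaw err 0.006010082622572348
[-0.6, 7.0, 4.3]
[-0.1, 7.5, 2.6]
[-0.1, 7.4, 2.9]
[-0.1, 7.2, 3.2]
[-0.1, 7.1, 3.6]
[-0.1, 6.9, 3.9]
```

play_rows(series=[-1,0,7,4,0,-1,0,7.5,2.5,0,-1,0,7.5,3,0,-1,0,7,3.5,0,-1,0,7,3.5,0,-1,0,7,4,0])

```text
t: 14.93
eef_pos: [0.594, -0.0123, 0.258]
ee_rot: [3.128, -0.022, -3.083]
wrist_force: [2.1, -1.8, -2.6]
grip_width: 0.098
```

```bash
python3 -c "
from arc import *
go(.82,6)"
```

```text
t 14.9333 th 1.0142697898589088 r 0.18224699889993984 x -0.0006226099622124178 rot [ 3.128 -0.022 -3.083] F [ 2.1 -1.8 -2.6] tq [-0.8  -0.57 -0.06] w 0.09798812461282702 yaw err 0.007985218894779482
[-0.8, 3.6, 5.1]
[-0.1, 4.7, 3.4]
[-0.1, 4.6, 3.5]
[-0.1, 4.5, 3.7]
[-0.1, 4.4, 3.8]
[-0.1, 4.3, 4.0]
```

play_rows(series=[-1,-0.5,4,5,0,-1,0,4.5,3.5,0,-1,0,4.5,3.5,0,-1,0,4.5,3.5,0,-1,0,4.5,4,0,-1,0,4,4,0])

```text
t: 15.43
eef_pos: [0.5923, 0.0192, 0.233]
ee_rot: [3.124, -0.021, -3.082]
wrist_force: [0.8, 0.4, 0.9]
grip_width: 0.095
```

```bash
python3 -c "
from arc import *
go(.61,6)"
```

```text
t 15.4333 th 0.7928484160711304 r 0.18218627454215025 x -0.0007080901609965404 rot [ 3.124 -0.021 -3.082] F [0.8 0.4 0.9] tq [-0.25 -0.33 -0.09] w 0.09536158822384715 yaw err 0.009023261341454418
[-0.8, 2.2, 5.5]
[-0.1, 3.7, 4.1]
[-0.1, 3.5, 4.2]
[-0.1, 3.4, 4.3]
[-0.1, 3.3, 4.4]
[-0.1, 3.1, 4.5]
```

play_rows(series=[-1,-0.5,2.5,5,0,-1,0,3.5,4,0,-1,0,3.5,4,0,-1,0,3.5,4.5,0,-1,0,3,4.5,0,-1,0,0,0,0])

```text
t: 15.93
eef_pos: [0.5912, 0.0394, 0.2085]
ee_rot: [3.121, -0.021, -3.081]
wrist_force: [2.2, -0.2, 1.0]
grip_width: 0.095
```

```bash
python3 -c "
from arc import *
s=snap('scene','scene15'); t=snap('top','top15'); snap('wrist','wrist15')
go(.57,2)
cv2.imwrite('pics/s15z.png',cv2.resize(s['color'][180:260,240:350,::-1],None,fx=7.2,fy=7.2,interpolation=cv2.INTER_CUBIC))"
```

```text
t 16.0833 th 0.6242766378976375 r 0.1815946531867045 x -0.000805813382560509 rot [ 3.121 -0.021 -3.081] F [ 0.8  0.3 -0.1] tq [-0.05 -0.27 -0.05] w 0.09717316264727457 yaw err 0.009462259417122691
[-0.9, 1.4, 4.9]
[-0.1, 2.6, 4.1]
```

View pics/s15z.png

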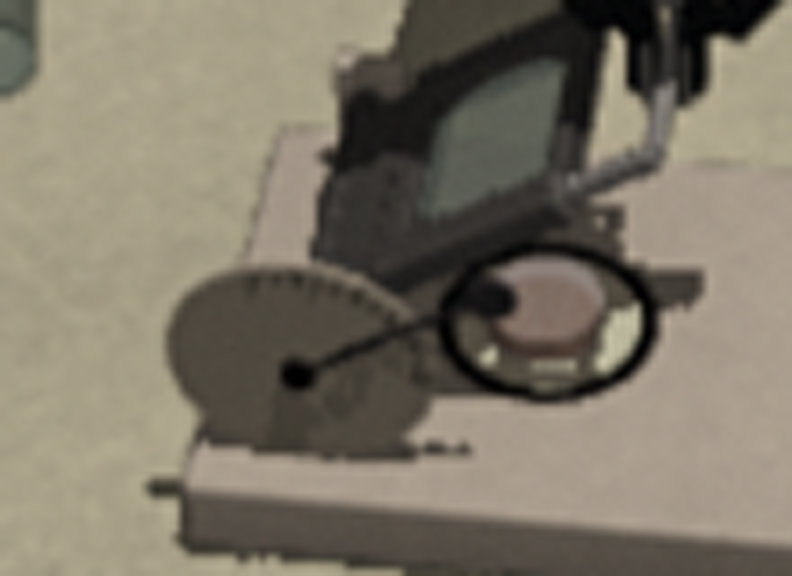

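View pics/wrist15.png

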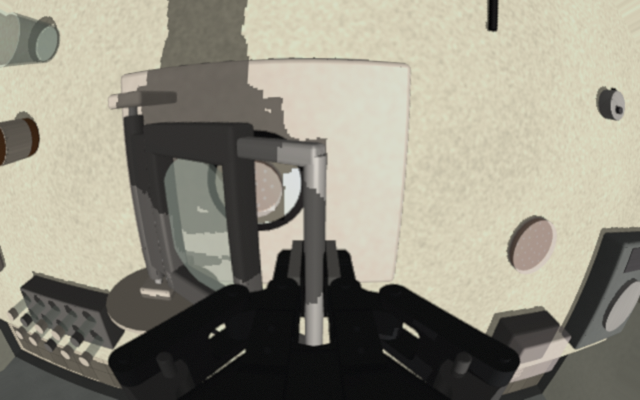

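```bash
python3 - <<'E'
from h import *
from scipy.ndimage import map_coordinates
a=.051; X=np.array([np.cos(a),np.sin(a),0]);Y=np.array([-np.sin(a),np.cos(a),0]);Z=np.array([0,0,1.])
H=np.array([.5992,-.1092,.1106])
def inpl(d,u,v,xx,f=False):
    o,r=ray(d,u,v,f); p=o+r*(((H+xx*X-o)@X)/(r@X)); return np.array([(p-H)@Y,(p-H)@Z])
def trace(d,us,f0,half=3,inv=False):
    g=cv2.cvtColor(d['color'],cv2.COLOR_RGB2GRAY).astype(float); out=[]
    for u in us:
        vc=f0(u); vs=np.arange(vc-half,vc+half+.01,.25); p=map_coordinates(g,[vs,np.full_like(vs,u)],order=3)
        w=np.clip(np.median(p)-p-3,0,None); 
        if w.sum()>5: out.append((u,(vs*w).sum()/w.sum(),p.min()))
    return np.array(out)
for nm in ['scene0','scene6','scene11','scene15']:
    d=load(nm)
    L=trace(d,np.arange(289,301,.5),lambda u:221.5+(307-u)*.385)
    for xx in (.1015,):
        q=np.array([inpl(d,u,v,xx) for u,v,_ in L],np.float32); l=cv2.fitLine(q,cv2.DIST_HUBER,0,.001,.001).ravel()
        n=np.array([-l[1],l[0]]); print(nm,'needle ang',np.arctan(l[1]/l[0]),'miss of hinge',l[2:]@n if l[0]>0 else 0,'resid',np.std((q-l[2:])@n),len(q), 'tab-dir via centroid',np.arctan2(*(inpl(d,307.2,221.5,xx)-q[:4].mean(0))[::-1]))
# hand in scene15: between pivot (281.3,232.1) and needle base 
d=load('scene15')
L=trace(d,np.arange(283.5,288.1,.5),lambda u:232.1-(u-281.3)*.44); print(np.round(L,2).tolist())
q=np.array([inpl(d,u,v,.1015) for u,v,_ in L],np.float32); l=cv2.fitLine(q,cv2.DIST_HUBER,0,.001,.001).ravel(); print('hand15',np.arctan(l[1]/l[0]))
d=load('scene11'); L=trace(d,np.arange(289,301,1),lambda u:221.5+(307-u)*.385); print(np.round(L,2).tolist())
cv2.imwrite('pics/s15y.png',cv2.resize(load('scene15')['color'][212:240,270:315,::-1],None,fx=16,fy=16,interpolation=cv2.INTER_CUBIC))
cv2.imwrite('pics/s11y.png',cv2.resize(load('scene11')['color'][212:240,270:315,::-1],None,fx=16,fy=16,interpolation=cv2.INTER_CUBIC))
E
```

```text
scene0 needle ang 0.53481877 miss of hinge -0.0007174965 resid 0.0016116046 24 tab-dir via centroid 0.5588047445634661
scene6 needle ang 0.59145695 miss of hinge -0.0029202756 resid 0.0020357731 24 tab-dir via centroid 0.5606523777270639
scene11 needle ang 0.5406343 miss of hinge -0.000969667 resid 0.0017142711 24 tab-dir via centroid 0.5610412812388255
scene15 needle ang 0.5786936 miss of hinge -0.0027073696 resid 0.001200236 24 tab-dir via centroid 0.567246091433499
[[283.5, 231.06, 33.16], [284.0, 230.52, 40.01], [284.5, 230.07, 37.56], [285.0, 229.83, 32.79], [285.5, 229.71, 29.81], [286.0, 229.54, 30.1], [286.5, 229.24, 27.89], [287.0, 228.93, 23.33], [287.5, 228.72, 21.98], [288.0, 228.53, 22.92]]
hand15 0.7065731
[[289.0, 228.06, 33.16], [290.0, 227.68, 40.49], [291.0, 227.24, 31.35], [292.0, 226.95, 28.12], [293.0, 226.44, 36.3], [294.0, 225.46, 32.46], [295.0, 225.78, 33.23], [296.0, 225.59, 31.61], [297.0, 225.91, 35.56], [298.0, 226.08, 48.96], [299.0, 224.58, 49.19], [300.0, 224.12, 36.58]]
```

View pics/s15y.png

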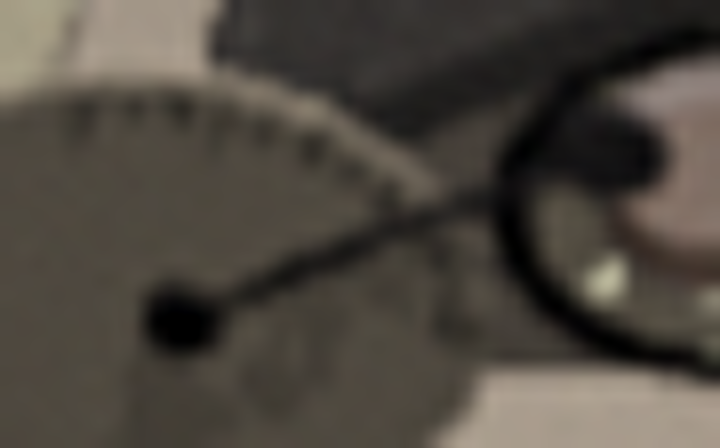

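View pics/s11y.png

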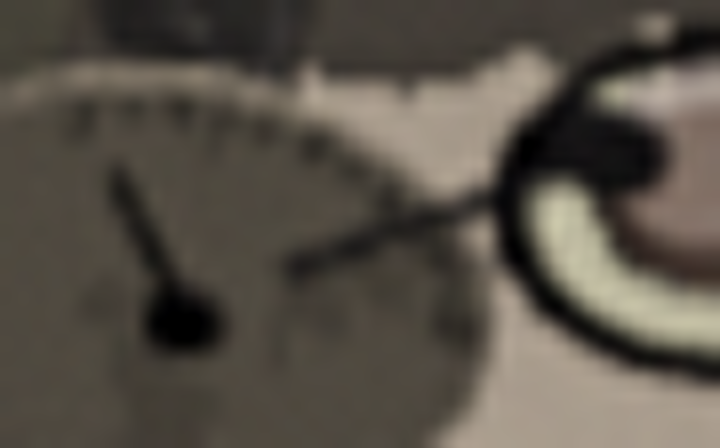

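In the zoom (16×), the needle runs from (288,270) to the tab at (605,155), slope 0.36. The hand runs from (225,302) to (330,255), slope about 0.45. The flap is therefore still a bit too high, and I convert those slopes to angles.

```bash
python3 - <<'E'
from h import *
a=.051; X=np.array([np.cos(a),np.sin(a),0]);Y=np.array([-np.sin(a),np.cos(a),0]);Z=np.array([0,0,1.])
H=np.array([.5992,-.1092,.1106]); d=load('scene15')
def inpl(u,v,xx=.1015):
    o,r=ray(d,u,v); p=o+r*(((H+xx*X-o)@X)/(r@X)); return np.array([(p-H)@Y,(p-H)@Z])
for sl in (.34,.36,.38,.40,.42,.44,.46):
    q=inpl(300,222)-inpl(285,222+15*sl); print(sl,np.arctan2(q[1],q[0]))
# tab centre, refined: predicted pixel of hinge at plane x=.1015 & line to tab for various angles
def px(p): return proj(d,p)
for th in (.54,.555,.57,.585,.60):
    print(th,'tab pred',np.round(px(H+.1015*X+.1*(np.cos(th)*Y+np.sin(th)*Z)),2),'base30',np.round(px(H+.1015*X+.03*(np.cos(th)*Y+np.sin(th)*Z)),2))
print('crop: tab',270+605/16,212+155/16,'base',270+288/16,212+270/16)
print('hinge px .1015',px(H+.1015*X),'.108',px(H+.108*X))
E
```

```text
0.34 0.5401638055296878
0.36 0.5599865810116952
0.38 0.5793005346006445
0.4 0.5981111483961663
0.42 0.6164250474026214
0.44 0.6342498443858811
0.46 0.6515939944592445
0.54 tab pred [307.86 221.32] base30 [288.89 227.73]
0.555 tab pred [307.6 221. ] base30 [288.81 227.63]
0.57 tab pred [307.33 220.68] base30 [288.73 227.54]
0.585 tab pred [307.05 220.36] base30 [288.65 227.45]
0.6 tab pred [306.78 220.05] base30 [288.56 227.36]
crop: tab 307.8125 221.6875 base 288.0 228.875
hinge px .1015 (np.float64(280.9753305877536), np.float64(230.40028532680145)) .108 (np.float64(280.59154188667964), np.float64(231.8960132850926))
```

```bash
python3 -c "
from arc import *
go(.557,4)"
```

```text
t 16.0833 th 0.6242766378976375 r 0.1815946531867045 x -0.000805813382560509 rot [ 3.121 -0.021 -3.081] F [ 0.8  0.3 -0.1] tq [-0.05 -0.27 -0.05] w 0.09717316264727457 yaw err 0.009462259417122691
[-0.9, 0.4, 3.4]
[-0.1, 1.7, 2.5]
[-0.1, 1.6, 2.6]
[-0.1, 1.6, 2.6]
```

play_rows(series=[-1,-0.5,1,3,0,-1,0,1.5,2.5,0,-1,0,1.5,2.5,0,-1,0,1.5,2.5,0,-1,0,0,0,0,-1,0,0,0,0])

```text
t: 16.58
eef_pos: [0.5909, 0.0454, 0.1989]
ee_rot: [3.12, -0.02, -3.081]
wrist_force: [0.4, 2.4, 1.6]
grip_width: 0.102
```

```bash
python3 -c "
from arc import *
s=snap('scene','scene16'); t=snap('top','top16'); snap('wrist','wrist16')
go(.557,1)
cv2.imwrite('pics/s16y.png',cv2.resize(s['color'][212:240,270:315,::-1],None,fx=16,fy=16,interpolation=cv2.INTER_CUBIC))"
```

```text
t 16.7333 th 0.5562550824706451 r 0.18126817449672086 x -0.0007952567657742804 rot [ 3.119 -0.021 -3.081] F [0.7 1.1 0.6] tq [ 0.07 -0.24 -0.04] w 0.0951544104664328 yaw err 0.009158964586413791
[-0.8, -1.2, 0.5]
```

View pics/s16y.png

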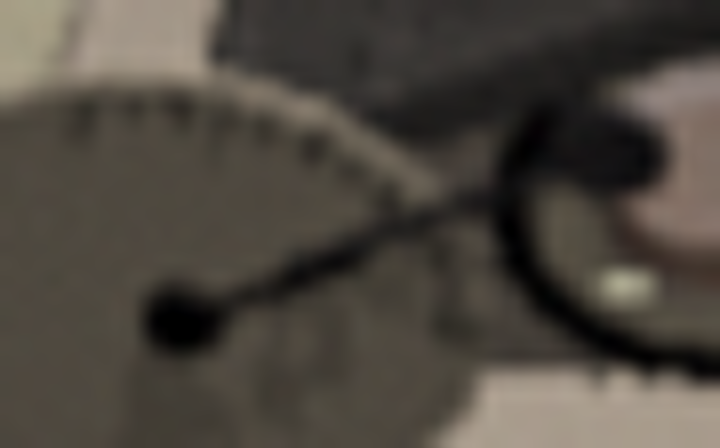

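View pics/wrist16.png

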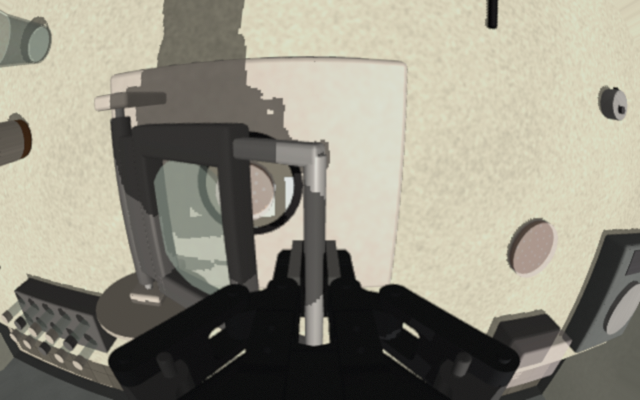

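```bash
python3 - <<'E'
from h import *
a=.051; X=np.array([np.cos(a),np.sin(a),0]);Y=np.array([-np.sin(a),np.cos(a),0]);Z=np.array([0,0,1.])
H=np.array([.5992,-.1092,.1106])
def inpl(d,u,v,xx=.1015):
    o,r=ray(d,u,v); p=o+r*(((H+xx*X-o)@X)/(r@X)); return np.array([(p-H)@Y,(p-H)@Z])
G={n:cv2.cvtColor(load(n)['color'],cv2.COLOR_RGB2GRAY).astype(float) for n in ['scene0','scene6','scene11','scene15','scene16']}
ref=(G['scene0']+G['scene11']+G['scene6'])/3; d=load('scene16')
def line(W,us,v0,half,tag):
    P=[]
    for u in us:
        vc=int(round(v0(u))); vs=np.arange(vc-half,vc+half+1); w=W[vs,u]; w=np.clip(w-0.25*w.max(),0,None)
        P.append((u,(vs*w).sum()/w.sum(),w.max()))
    P=np.array(P); q=np.array([inpl(d,u,v) for u,v,_ in P]); c=np.polyfit(P[:,0],P[:,1],1,w=np.sqrt(P[:,2]))
    u0,u1=us[0],us[-1]; dd=inpl(d,u1,np.polyval(c,u1))-inpl(d,u0,np.polyval(c,u0))
    print(tag,'slope',round(-c[0],3),'ang',round(np.arctan2(dd[1],dd[0]),3),np.round(P[:,1],2).tolist(),np.round(P[:,2]).tolist()); return c
# hand = darkening relative to ref
for n in ['scene15','scene16']:
    line(ref-G[n],range(284,291),lambda u:232.1-(u-281.3)*.44,3,'hand '+n)
# needle: in ref, background = local median along column
bgd=cv2.medianBlur(ref.astype(np.uint8),11).astype(float)
line(bgd-ref,range(289,297),lambda u:228.9-(u-288)*.363,2,'needle ref')
# hand at 1.85 in ref vs scene16 as background
W=(G['scene16']+G['scene15'])/2-ref
m=W[220:231,273:283]; vs,us=np.mgrid[220:231,273:283]; w=np.clip(m-8,0,None)
pts=[]
for v in range(222,229): 
    k=w[v-220]; pts.append(((np.arange(273,283)*k).sum()/k.sum(),v))
c=np.polyfit([p[1] for p in pts],[p[0] for p in pts],1); dd=inpl(d,np.polyval(c,222),222)-inpl(d,np.polyval(c,228),228); print('hand start ang',np.arctan2(dd[1],dd[0]),np.round(pts,2).tolist())
E
```

```text
hand scene15 slope 0.324 ang 0.527 [230.32, 229.78, 229.52, 229.17, 228.83, 229.69, 228.05] [24.0, 32.0, 30.0, 30.0, 10.0, 4.0, 10.0]
hand scene16 slope 0.325 ang 0.528 [230.46, 230.09, 229.73, 229.53, 229.25, 228.93, 228.35] [24.0, 33.0, 31.0, 29.0, 22.0, 19.0, 22.0]
needle ref slope 0.393 ang 0.594 [228.1, 227.64, 227.31, 226.95, 226.34, 225.59, 225.64, 225.64] [28.0, 20.0, 25.0, 28.0, 19.0, 24.0, 24.0, 24.0]
hand start ang 1.8153369299894289 [[277.0, 222.0], [277.11, 223.0], [277.45, 224.0], [277.9, 225.0], [278.47, 226.0], [278.88, 227.0], [279.37, 228.0]]
```

The image check is noisy at this scale. For an independent check of the flap angle, I'll fit a plane to the wrist depth of the flap frame's upper face.

```bash
python3 - <<'E'
from h import *
a=.051; X=np.array([np.cos(a),np.sin(a),0]);Y=np.array([-np.sin(a),np.cos(a),0]);Z=np.array([0,0,1.])
H=np.array([.5994,-.1090,.1108])
def cloud(d,fish,box,st=1):
    x0,y0,x1,y1=box
    return np.array([pt(d,u,v,fish) for v in range(y0,y1,st) for u in range(x0,x1,st) if d['range_z'][v,u]>0])
for nm,fish,box,th0 in [('wrist15',True,(110,110,262,300),.624),('wrist16',True,(105,110,256,300),.556),('scene15',False,(280,150,335,225),.624),('scene16',False,(280,150,335,225),.556),('top16',False,(300,130,400,230),.556)]:
    d=load(nm); P=cloud(d,fish,box); c=np.c_[(P-H)@X,(P-H)@Y,(P-H)@Z]
    th=th0
    for it in range(8):
        e=np.array([np.cos(th),np.sin(th)]); n=np.array([-np.sin(th),np.cos(th)])
        al=c[:,1:]@e; no=c[:,1:]@n
        k=(al>.02)&(al<.134)&(np.abs(c[:,0])<.066)&(np.abs(no-.009)<(.007 if it<4 else .003))
        if k.sum()<50: print(nm,'few',k.sum()); break
        A=np.c_[c[k,1],np.ones(k.sum()),c[k,0]]; s=np.linalg.lstsq(A,c[k,2],rcond=None)[0]; th=np.arctan(s[0])
    print(nm,'angle',round(th,4),'n',k.sum(),'offs',round(np.mean(no[k]),4),'x slope',round(s[2],4),'resid',np.std(A@s-c[k,2]))
E
```

```text
wrist15 angle 0.6158 n 5660 offs 0.0075 x slope -0.0039 resid 0.0007696472321789603
wrist16 angle 0.5494 n 6081 offs 0.0075 x slope -0.0037 resid 0.0007283212363560581
scene15 angle 0.6103 n 268 offs 0.0081 x slope 0.0004 resid 0.0016772180762485904
scene16 angle 0.5333 n 327 offs 0.0086 x slope 0.0006 resid 0.0018276305747574942
top16 angle 0.4336 n 636 offs 0.0093 x slope 0.0003 resid 0.0017413909064843416
```

The wrist plane fit puts the flap at 0.549. My index estimate is about 0.557, so I'll raise it slightly, let it settle, and do final checks.

play_rows(series=[-1,0,-0.7,-1.2,0,-1,0,0,0,0,-1,0,0,0,0,-1,0,0,0,0])

```text
t: 17.07
eef_pos: [0.591, 0.0444, 0.2005]
ee_rot: [3.119, -0.02, -3.082]
wrist_force: [0.9, 1.2, 0.4]
grip_width: 0.095
```

```bash
python3 - <<'E'
from arc import *
s=snap('scene','scene17'); t=snap('top','top17'); d=snap('wrist','wrist17')
go(.557,1)
H=np.array([.5994,-.1090,.1108])
x0,y0,x1,y1=105,110,256,300
P=np.array([pt(d,u,v,True) for v in range(y0,y1) for u in range(x0,x1) if d['range_z'][v,u]>0]); c=np.c_[(P-H)@X,(P-H)@Y,(P-H)@Z]; th=.556
for it in range(8):
    e=np.array([np.cos(th),np.sin(th)]); n=np.array([-np.sin(th),np.cos(th)]); al=c[:,1:]@e; no=c[:,1:]@n
    k=(al>.02)&(al<.134)&(np.abs(c[:,0])<.066)&(np.abs(no-.009)<(.007 if it<4 else .003))
    A=np.c_[c[k,1],np.ones(k.sum()),c[k,0]]; q=np.linalg.lstsq(A,c[k,2],rcond=None)[0]; th=np.arctan(q[0])
print('plane',th)
cv2.imwrite('pics/s17y.png',cv2.resize(s['color'][180:260,240:350,::-1],None,fx=7.2,fy=7.2,interpolation=cv2.INTER_CUBIC))
a0=load('top0')['color'].astype(int); print([ (n,np.abs(a0[y:y+h,x:x+w]-t['color'][y:y+h,x:x+w]).mean().round(1)) for n,(x,y,w,h) in dict(wide=(172,138,40,38),pen=(225,250,20,55),tally=(130,225,30,30),beaker=(435,230,35,32),bottle=(448,178,40,35)).items()])
E
```

```text
t 17.2167 th 0.5659494019468592 r 0.18129746922083503 x -0.0007765330834727291 rot [ 3.119 -0.02  -3.082] F [0.2 1.  1. ] tq [ 0.1  -0.23 -0.07] w 0.09592519597659462 yaw err 0.00891410499577077
[-0.8, -0.3, 2.0]
plane 0.5589926219595814
[('wide', np.float64(16.1)), ('pen', np.float64(14.3)), ('tally', np.float64(16.3)), ('beaker', np.float64(15.3)), ('bottle', np.float64(14.3))]
```

View pics/s17y.png

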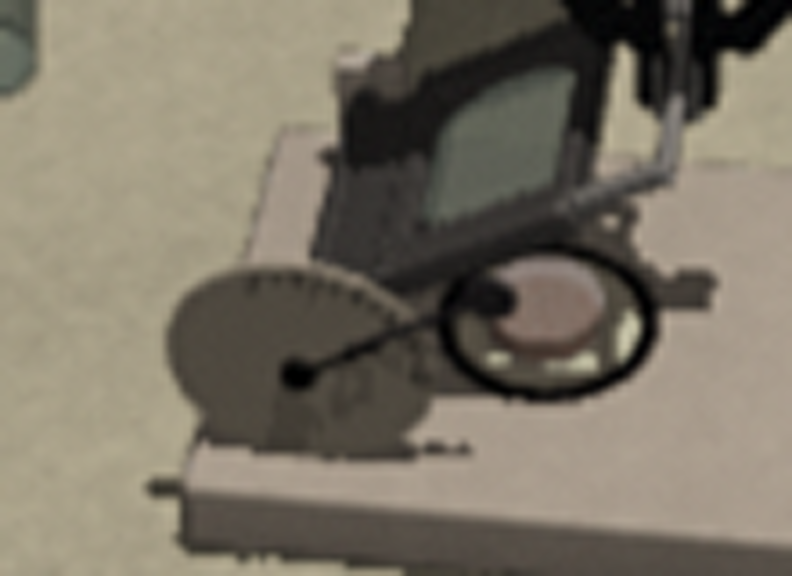

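View pics/top17.png

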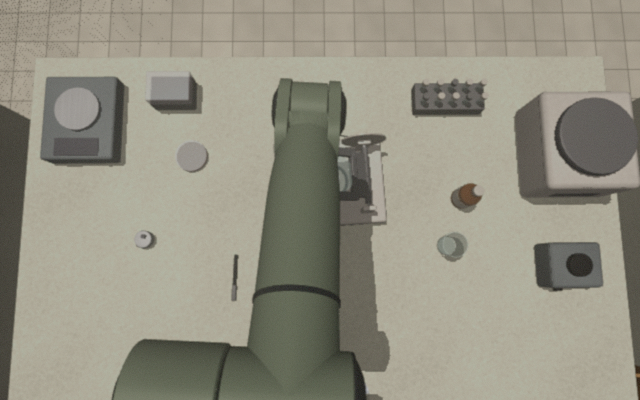

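The hand and needle lie in line, the dish sits inside the ring, and the other objects are in place. The top image differs from the first one by about the same brightness shift everywhere. I'm handing the job in.

```bash
python3 -c "
from bench import arm
print(arm.close_job()); s=arm.read_state(); print(s['t'],s['grip_width'],s['eef_pos'])"
```

```text
the job is handed in; nothing more can be done
None
the job is handed in; nothing more can be done
```

The dish is on the lit stage and released. The magnifier was lowered by its bar to the index angle, and I handed the job in at about 17 s with the bar still held.

- **Dish:** I gripped it at 20 N and lowered it until it touched the stage. It sits about 2 mm off the ring centre and is level to about 0.007 rad by the wrist camera's depth. The final scene picture still shows it inside the ring.
- **Magnifier:** I gripped the bar at 40 N and followed its arc down from the back stop at 1.85 rad. The wrist force readings I took between moves stayed under about 6 N.
- **Index angle:** my estimate is about 0.557 rad, and the separate camera estimates ranged from 0.54 to 0.57. At the end the flap read 0.559 from the depth fit and 0.566 from the arm's own position.
- **Checks that disagreed:**
    - Comparing the slopes of hand and needle in the scene picture was too coarse to confirm the angle to better than about 0.03 rad. By eye they lie in line.
    - A depth fit from the top camera gave 0.43 rad when the wrist camera gave 0.55. I discarded it because the arm blocked most of that view and only a few points were left.
    - The scene camera's fit at that same moment was 0.53.
- **Other objects:** the wide dish, pen, tally, beaker and bottle look unmoved. The top view shows only an even brightness change around them.

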